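Take the middle tray out of the stack

TASK

I need the middle one of the three lidded parts trays that stand in a stack: lift the top tray off and set it down on the free worktop, then take the middle tray out and set it squarely in the middle of the rubber mat, lengthwise along the mat. Then put the top tray back squarely on the bottom tray, which stays where it is. Keep the trays level, so that the small parts inside stay sorted.

Things in the scene. Friction and masses are not known exactly. Their poses are not given: they have to be found in the camera images.
- top_tray: the uppermost of three equal blue trays with flat clear lids (closed, not to be opened), stacked flat on one another: 65 mm (its x) by 120 mm (its y), 32 mm high with the lid, straight sides, about 85 g, with one cross wall and a few small parts inside. Origin: centre of its underside, z up. Grip it across its 65 mm width (fingers closing along its x) at the upper half of its sides, in the middle of its length
- middle_tray: the middle tray of the stack, the same kind and size; origin: centre of its underside, 32 mm below that of the top tray
- bottom_tray: the lowest tray of the stack, the same kind and size, standing on the worktop (z = 0); origin: centre of its underside. (Another such tray stands by itself farther off and is not part of the job)
- bench_mat: black ribbed rubber mat with rounded corners, fixed on the worktop: 100 mm (its x) by 150 mm (its y, its length), 4 mm thick, so that a tray on it stands 4 mm above the worktop. Origin: centre of its underside. The stack and the mat lie at least 0.24 m apart, one to the left of the other, both with their lengths pointing roughly away from the robot; the worktop midway between them is always free and has room for a tray lying the same way

How it is judged:
By the outcome, as a careful person would: the job done as asked, in the order asked, and still so for the second after the job is handed in, with the robot touching nothing.
It also fails if it takes over 58 s, if anything falls off the work surface, if the arm or the gripper's body presses on something with over 40 N, if the wrist force passes 120 N, or if a joint passes its speed limit or range.

ROBOT

A 7-joint arm with a two-finger parallel gripper is mounted at the origin on a cart in front of the work surface, level with it; the furniture and walls round the work are solid. World frame = base frame: x ahead of the robot, y to its left, z up, the work surface at z = 0. Lengths are in m, angles in rad, forces in N, time in s.
With the tool pointing down it reaches from about 0.4 to 0.85 m from the base axis. Payload 10.4 kg.
Tool frame: the origin (TCP) lies on the centre line of the jaws, within the pads' length; the fingertips stand r.tip_extent ahead of it and the grasp point (between the pads) lies 8 mm behind it (r.tip_extent is the distance from the TCP to the fingertips, in m); z points along the fingers, y is the direction in which the jaws open and shut (so a half turn about z gives the same grasp; the last joint's range is limited). The gripper opens to 87 mm and grips with 3 to 60 N. Pads are 19 mm wide; open, the fingers measure 117 mm over their backs; the gripper's body (75 mm by 190 mm) begins 51 mm behind the grasp point.
Start: joints at [-1.308, 0.332, -0.065, 1.46, 0.022, 1.35, -0.088], TCP at [0.176, 0.6, 0.234] pointing down, gripper open.
Joint ranges: [-2.6, 2.6], [-0.5, 2.12], [-1.47, 1.34], [0.16, 2.42], [-1.27, 4.41], [0.06, 2.06], [-2.6, 2.6]. Speed limits (rad/s): [2.22, 2.22, 2.79, 2.79, 3.14, 3.14, 3.14].

INTERFACE

Orientations are given as a unit quaternion [x, y, z, w].
In Python, from bench import r gives the robot as it stands.
- The arm moves only by the shell command python3 -m jog 'ROWS' [FORCE]. ROWS is JSON, a list of rows, each a list of 7 numbers: the shift along the tool's x, y, z in cm, then the turn, a rotation vector about the tool's x, y, z in rad, then the opening, from -1 (shut) to 1 (fully open). In form: [[tx, ty, tz, wx, wy, wz, jaw], ...]. A call has 1 to 20 rows; each row shifts and turns the commanded pose from where the row before left it, along the tool's axes as they then stand; what a row does not reach is not made up. A row lasts 1/8 s, in which the tool goes at most 62.5 mm and 10.7 degrees, less where a joint would pass 70% of its speed; a pose out of reach is approached as far as the arm can. A call with a gripper value outside its range is refused whole. The fingers move at their own pace and stop on an object; FORCE is the grip in N (left out, the last holds). Time passes only in rows, so rows that do not move let the fingers close. It gives the time, the measured TCP pose, the force and the opening at its end, in the units of the state.
- r.read_state(): the state, without advancing time (a new reading comes with each control period).
- r.camera(name): name is "scene" or "side" or "wrist"; returns a dict with "frame" (384x512x3 uint8, red, green, blue), "fx", "fy", "cx", "cy" (pixels), "k1" (the pictures are not rectified: a ray, as slopes to the right and down, at radius r is drawn at 1 + k1 r^2 times it, then the intrinsics apply), "camera_from_world" (4x4, takes a point from world to camera coordinates). Camera axes: x right, y down, z forward; pixel columns grow to the right and rows downward; lengths in m; the calibration is good to about 2 mm. A picture is of the moment at which its call begins. There is no depth.
- r.close_job(): hands the job in, once; it reports no verdict.
Trained networks look in a picture, given as the dict that the camera call returned (one of the last four; its "shot" number tells which), for a name from the list of things; names that differ only in an ending like _2 or _b are one class to them, and where a whole thing is asked for, a point or a joint stands for the part that bears it (a point fixed in the world has none). Each returns a list of dicts, best first, with "score" (0 to 1); they miss things now and then, are a little off and sometimes report something else, mostly with a low value. They report only what shows in the picture. A call takes as long as a camera call.
- r.search_frame(picture, thing): "rect" ([left, top, right, bottom] in pixels, round what is visible of it).
The state is a dict: "time": time; "joint_positions": joint angles; "joint_vel": joint speeds; "joint_torque": joint torques, N m; "ee_pos": TCP position; "eef_rot": TCP orientation; "ft_force": force on the tool from outside, world axes, zero at the start; "torque": the same for the moment, N m; "width": finger opening in m.
Only numpy, scipy, OpenCV 4.12 (cv2) and the standard library are available. Lean on these libraries where they do the work, as an engineer would, in place of code of your own. Each camera call takes 0.05 s, during which the arm holds its last target.

## Working session

There is one attempt and no reset: what is moved stays moved. The work goes in short steps, Python scripts to look and compute and a shell command to move; the robot and the scene stay as the last step left them, time stands still between calls to the robot, and variables do not carry over. Pictures are saved under pics/ and viewed, and the job is handed in when it is done.

```bash
ls; mkdir -p pics
python3 - <<'E'
from bench import r
import cv2
s=r.read_state();print({k:s[k] for k in('time','ee_pos','eef_rot','ft_force','width')},r.tip_extent)
for n in("scene","side"):
    p=r.camera(n);cv2.imwrite(f"pics/{n}0.png",p["frame"][:,:,::-1])
    print(n,p["fx"],p["cx"],p["cy"],p["k1"],p["camera_from_world"])
    for t in("top_tray","middle_tray","bottom_tray","bench_mat"):
        print(t,[(d["rect"],round(d["score"],2)) for d in r.search_frame(p,t)])
E
```

```text
pics
{'time': 0.0, 'ee_pos': array([0.17611399, 0.59925935, 0.23274255]), 'eef_rot': array([ 1.42409796e-01,  9.89807515e-01, -7.27633993e-04, -6.39626879e-05]), 'ft_force': array([-0.20178688,  0.38534744, -0.4766166 ]), 'width': 0.08704044185798257} 0.011
scene 401.44796113175 257.09546472690596 189.75930660048098 -0.0993440513745037 [[-0.97013346  0.24184065 -0.01881953  0.45868224]
 [ 0.148925    0.53256986 -0.83318106 -0.11769112]
 [-0.19147434 -0.81109953 -0.55267996  1.12685244]
 [ 0.          0.          0.          1.        ]]
top_tray [([227.0, 128.9, 278.4, 155.7], 0.74)]
middle_tray [([226.3, 153.1, 273.5, 167.5], 0.68)]
bottom_tray [([228.8, 160.6, 273.2, 180.0], 0.94)]
bench_mat []
side 436.2630117869707 257.777982196761 192.9611998822379 0.048892899057571326 [[ 0.9440734  -0.32973211 -0.00146689 -0.44685908]
 [-0.21879422 -0.62310064 -0.75091589  0.26467936]
 [ 0.24668706  0.70924067 -0.66039622  0.66070039]
 [ 0.          0.          0.          1.        ]]
top_tray [([228.0, 234.1, 310.8, 284.2], 0.79)]
middle_tray [([264.1, 276.7, 308.3, 290.0], 0.88)]
bottom_tray [([272.4, 289.7, 307.3, 301.5], 0.71)]
bench_mat [([196.5, 148.0, 264.0, 186.8], 0.63)]
```

Run:
```python
import cv2
for n in("scene","side"):
    a=cv2.imread(f"pics/{n}0.png");cv2.imwrite(f"pics/{n}0b.png",cv2.resize(a,(800,600),interpolation=cv2.INTER_CUBIC))
```

```text
(no output)
```

View pics/scene0b.png

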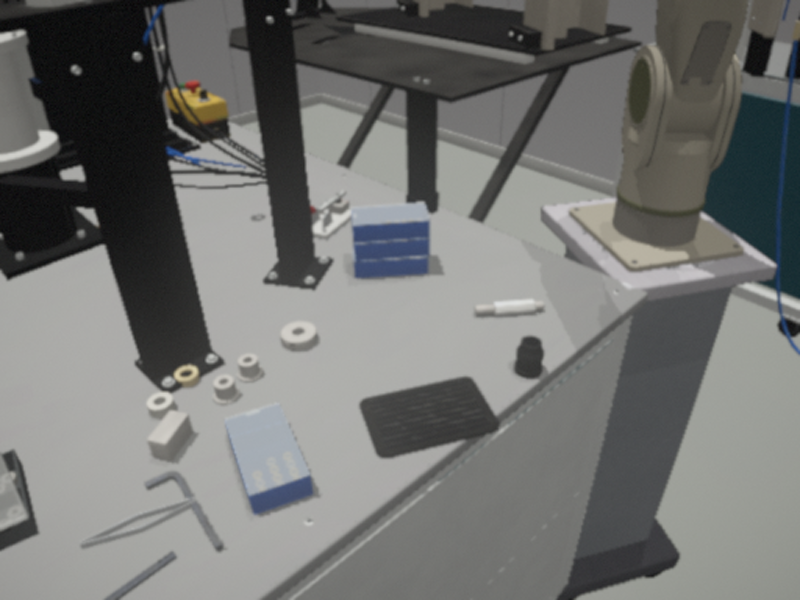

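View pics/side0b.png

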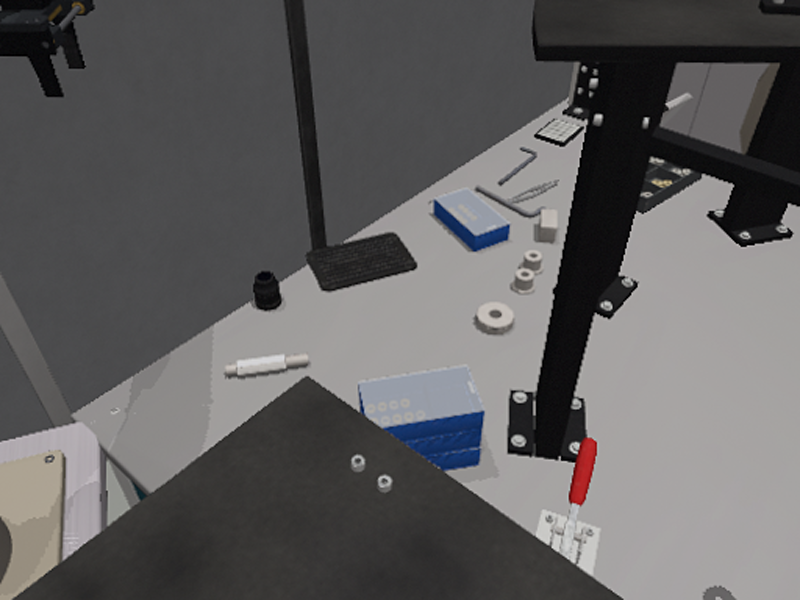

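The scene view shows the stack at about (390,240), the mat at (428,415) and a black post just behind the stack. The side view shows a dark overhead plate hiding part of the stack. I'll zoom in to read the corners.

```bash
cat > h.py <<'E'
import numpy as np,cv2
from bench import r
def KD(p): return np.array([[p["fx"],0,p["cx"]],[0,p["fy"],p["cy"]],[0,0,1.]]),np.array([p["k1"],0,0,0.])
def proj(p,P):
    K,D=KD(p);T=np.array(p["camera_from_world"]);rv=cv2.Rodrigues(T[:3,:3])[0]
    return cv2.projectPoints(np.array(P,float).reshape(-1,1,3),rv,T[:3,3],K,D)[0][:,0]
def unproj(p,uv,z):
    # k1 forward model: drawn = (1+k1 r^2)*ray, same as OpenCV
    K,D=KD(p);T=np.array(p["camera_from_world"]);R=T[:3,:3];c=-R.T@T[:3,3]
    n=cv2.undistortPoints(np.array(uv,float).reshape(-1,1,2),K,D)[:,0]
    d=np.c_[n,np.ones(len(n))]@R
    return c+d*((z-c[2])/d[:,2])[:,None]
def crop(p,box,s,name):
    x0,y0,x1,y1=box
    cv2.imwrite("pics/"+name,cv2.resize(p["frame"][y0:y1,x0:x1,::-1],None,fx=s,fy=s,interpolation=cv2.INTER_CUBIC))
def boxpts(x,y,yaw,z,wx,wy):
    c,s=np.cos(yaw),np.sin(yaw);q=np.array([[-wx,-wy],[wx,-wy],[wx,wy],[-wx,wy]])/2
    return np.c_[q@np.array([[c,s],[-s,c]])+[x,y],np.full(4,z)]
E
python3 - <<'E'
from h import *
p=r.camera("scene");crop(p,(210,120,340,300),3.3,"s1.png");q=r.camera("side");crop(q,(190,140,320,310),3.4,"d1.png")
for p in(p,q):print(np.linalg.inv(np.array(p["camera_from_world"]))[:3,3])
E
```

```text
[0.67827346 0.86574021 0.53336294]
[ 0.31679184 -0.45101749  0.63442048]
```

View pics/s1.png

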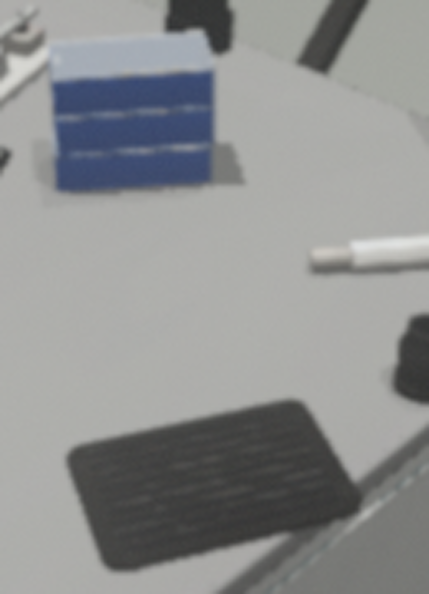

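View pics/d1.png

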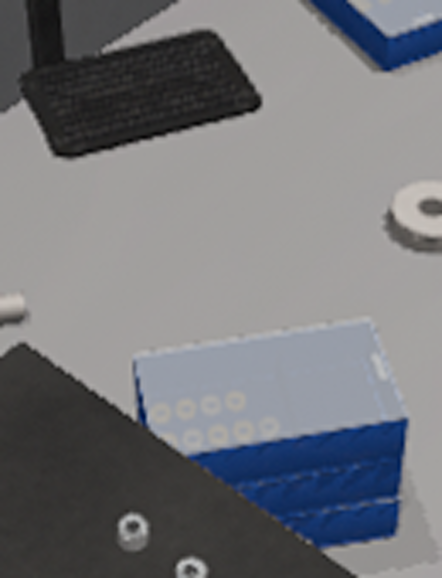

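Run:
```python
from h import *
from scipy.optimize import least_squares
p=r.camera("scene");q=r.camera("side")
f=lambda a,o,s:(np.array(a,float)+.5)/s+o-.5
a=f([(54,82),(213,70),(205,32),(50,42)],(210,120),3.3); A=unproj(p,a,.096);print("sceneTop",A.round(4))
print("scenebot",unproj(p,f([(57,190),(212,184)],(210,120),3.3),0).round(4))
b=f([(135,357),(370,320),(405,420)],(190,140),3.4);B=unproj(q,b,.096);print("sideTop",B.round(4))
print("sidebot",unproj(q,f([(398,535)],(190,140),3.4),0).round(4))
for n,c,seed in(("scene",p,(275,265)),("side",q,(230,165))):
    g=cv2.cvtColor(c["frame"],cv2.COLOR_RGB2GRAY)
    m=((g<90)*255).astype(np.uint8)
    k,l=cv2.connectedComponents(m);mm=(l==l[seed[1],seed[0]]).astype(np.uint8)
    mm=cv2.morphologyEx(mm,cv2.MORPH_OPEN,np.ones((9,9)));cs=max(cv2.findContours(mm,0,cv2.CHAIN_APPROX_NONE)[0],key=cv2.contourArea)[:,0]
    W=unproj(c,cs,.003);rect=cv2.minAreaRect((W[:,:2]*1000).astype(np.float32));print(n,rect,len(cs),cs.min(0),cs.max(0))
# overhead things: posts / plate
```

```text
sceneTop [[ 0.551   0.0142  0.096 ]
 [ 0.4353  0.0277  0.096 ]
 [ 0.4231 -0.0368  0.096 ]
 [ 0.542  -0.053   0.096 ]]
scenebot [[0.5532 0.0067 0.    ]
 [0.4365 0.0306 0.    ]]
sideTop [[ 0.4313  0.0211  0.096 ]
 [ 0.5483  0.006   0.096 ]
 [ 0.5385 -0.0577  0.096 ]]
sidebot [[ 0.5438 -0.0546  0.    ]]
scene ((525.7094116210938, 344.88006591796875), (148.33502197265625, 103.4388656616211), 3.048527479171753) 209 [233 243] [317 291]
side ((685.08251953125, 686.9078369140625), (1577.6080322265625, 2144.729248046875), 69.60633087158203) 2240 [0 0] [511 320]
```

Run:
```python
from h import *
p=r.camera("scene");q=r.camera("side")
def tri(u,v):
    P=[]
    for c,x in((p,u),(q,v)):
        K,D=KD(c);P.append((np.array(c["camera_from_world"])[:3],cv2.undistortPoints(np.array([[x]],float)*.64,K,D)[0,0]))
    X=cv2.triangulatePoints(P[0][0],P[1][0],P[0][1],P[1][1])[:,0];X=X[:3]/X[3]
    return X.round(3),proj(p,[X])[0]/.64,proj(q,[X])[0]/.64
print("corner",tri((450,93),(310,378)))
print("post base scene",unproj(p,np.array([(267,278),(318,287),(331,262),(283,255)])*.64,0).round(3))
print("post base side",unproj(q,np.array([(512,392),(585,405),(515,445),(580,462)])*.64,0).round(3))
print("post2 side",unproj(q,np.array([(612,315),(637,282)])*.64,0).round(3))
for z in(.2,.3,.4,.5): print(z,unproj(q,np.array([(310,378),(540,5),(535,55),(770,62)])*.64,z).round(3).tolist())
s=r.camera("wrist");crop(s,(0,0,512,384),1.5,"w0.png")
```

```text
corner (array([ 0.364, -0.1  ,  0.253]), array([449.35049052,  93.06441456]), array([308.60061679, 377.9169008 ]))
post base scene [[ 0.692 -0.029  0.   ]
 [ 0.615  0.021  0.   ]
 [ 0.583 -0.051  0.   ]
 [ 0.66  -0.098  0.   ]]
post base side [[ 0.624  0.028  0.   ]
 [ 0.698 -0.019  0.   ]
 [ 0.593 -0.044  0.   ]
 [ 0.65  -0.088  0.   ]]
post2 side [[0.815 0.109 0.   ]
 [0.888 0.158 0.   ]]
0.2 [[0.372, -0.052, 0.2], [0.997, 0.722, 0.2], [0.879, 0.514, 0.2], [1.203, 0.358, 0.2]]
0.3 [[0.359, -0.144, 0.3], [0.841, 0.452, 0.3], [0.75, 0.292, 0.3], [0.999, 0.172, 0.3]]
0.4 [[0.346, -0.236, 0.4], [0.684, 0.182, 0.4], [0.62, 0.07, 0.4], [0.795, -0.014, 0.4]]
0.5 [[0.334, -0.327, 0.5], [0.527, -0.088, 0.5], [0.491, -0.152, 0.5], [0.591, -0.201, 0.5]]
```

View pics/w0.png

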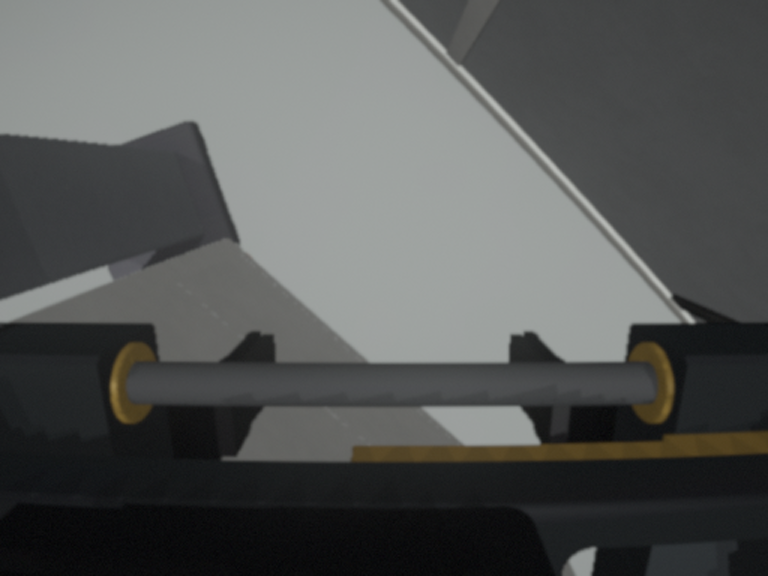

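Run:
```python
from h import *
p=r.camera("scene");q=r.camera("side")
print(unproj(q,np.array([(310,378),(150,492),(20,590),(450,478),(600,585)])*.64,.253).round(3))
print(unproj(p,np.array([(450,93),(240,40),(630,40)])*.64,.253).round(3))
for z in(0,.1,.2,.3,.4,.5): print(z,proj(q,[(.64,-.035,z)])/.64,proj(p,[(.64,-.035,z)])/.64, proj(q,[(.85,.13,z)])/.64)
```

```text
[[ 0.365 -0.1    0.253]
 [ 0.246 -0.162  0.253]
 [ 0.174 -0.202  0.253]
 [ 0.431 -0.216  0.253]
 [ 0.485 -0.31   0.253]]
[[ 0.363 -0.1    0.253]
 [ 0.682 -0.686  0.253]
 [-0.157 -0.409  0.253]]
0 [[548.37834554 427.76593567]] [[298.345343   271.65535983]] [[625.38857021 299.86555167]]
0.1 [[561.33036759 368.56026871]] [[291.49933414 217.08120937]] [[641.94651239 242.28931188]]
0.2 [[577.01663007 297.65363158]] [[284.08122631 156.46353853]] [[661.42299329 175.27575379]]
0.3 [[596.47304364 210.87412431]] [[276.08776561  89.17945369]] [[684.7272905   96.04370825]]
0.4 [[621.36824826 101.60791216]] [[267.56297839  14.7255995 ]] [[7.13208786e+02 5.05100185e-01]]
0.5 [[654.5906522  -41.42363475]] [[258.64159862 -67.0683524 ]] [[ 748.96318964 -117.63849134]]
```

```bash
python3 -m jog '[[-2,-0.8,0,0,0,0,1],[-3.8,-1.57,0,0,0,0,1],[-3.8,-1.57,0,0,0,0,1],[-3.8,-1.57,0,0,0,0,1],[-3.8,-1.57,0,0,0,0,1],[-3.8,-1.57,0,0,0,0,1],[-3.8,-1.57,0,0,0,0,1],[-3.8,-1.57,0,0,0,0,1],[-3.8,-1.57,0,0,0,0,1],[-3.8,-1.57,0,0,0,0,1],[-2,-0.8,0,0,0,0,1],[0,0,0,0,0,-0.08,1],[0,0,0,0,0,-0.08,1],[0,0,0,0,0,0,1]]'
cat >> h.py <<'E'
from scipy.spatial.transform import Rotation as Ro
def pose():
    s=r.read_state();R=Ro.from_quat(s["eef_rot"]).as_matrix();return np.array(s["ee_pos"]),R,s
def delta(x,y,z,jawdeg):
    """turn first (wz, rad), then shifts in cm in turned tool frame"""
    e,R,s=pose();cur=np.degrees(np.arctan2(R[1,1],R[0,1]));d=(jawdeg-cur+90)%180-90
    a=np.radians(cur+d);R2=np.array([[np.sin(a)*-1,np.cos(a),0],[np.cos(a),np.sin(a),0],[0,0,-1.]])
    if R2[:,0]@R[:,0]<0:R2[:,:2]*=-1
    t=R2.T@(np.array([x,y,z])-e)*100
    rv=Ro.from_matrix(R.T@R2).as_rotvec()
    print("t",round(s["time"],2),"pos",e.round(4),"jaw",cur.round(2),"w",round(s["width"],4),"F",np.round(s["ft_force"],1)," turn",rv.round(4)," shift cm",t.round(2))
E
python3 - <<'E'
from h import *
p=r.camera("wrist");crop(p,(0,0,512,384),1.5,"w1.png")
print(p["fx"],p["fy"],p["cx"],p["cy"],p["k1"],r.search_frame(p,"bench_mat"));delta(.487,-.013,.2,82.5)
q=r.camera("scene");crop(q,(0,0,512,384),1.5,"s2.png")
E
```

```text
time: 2.7
ee_pos: [0.499, 0.3396, 0.2337]
eef_rot: [0.064, 0.998, -0.0, 0.0]
ft_force: [-0.6, -0.1, 0.1]
width: 0.0868
310.0081952994658 310.0081952994658 260.94500398109216 195.27340700498124 -0.06968980562195501 [{'rect': [214.4, 125.3, 312.3, 242.8], 'score': 0.82}]
t 2.8 pos [0.4987 0.3401 0.2337] jaw 82.63 w 0.0873 F [ 0.2 -0.2  0.1]  turn [0.     0.0002 0.0023]  shift cm [ -3.45 -35.16   3.37]
```

View pics/w1.png

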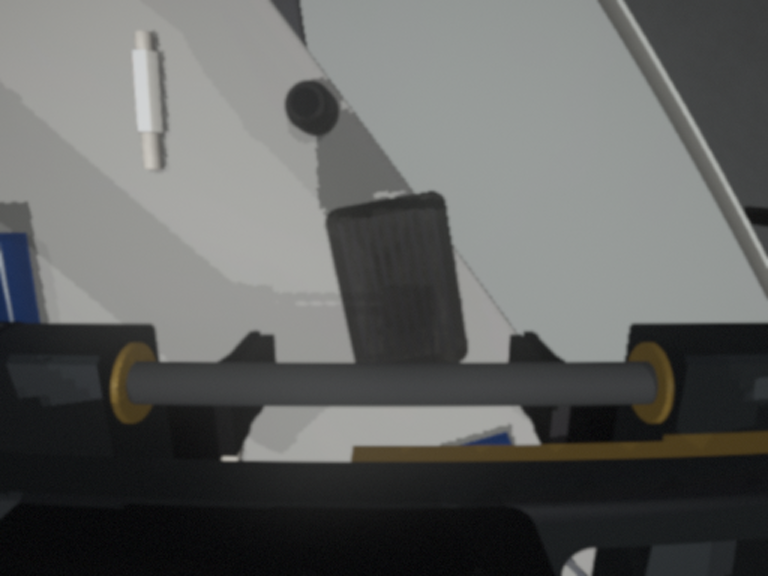

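View pics/s2.png

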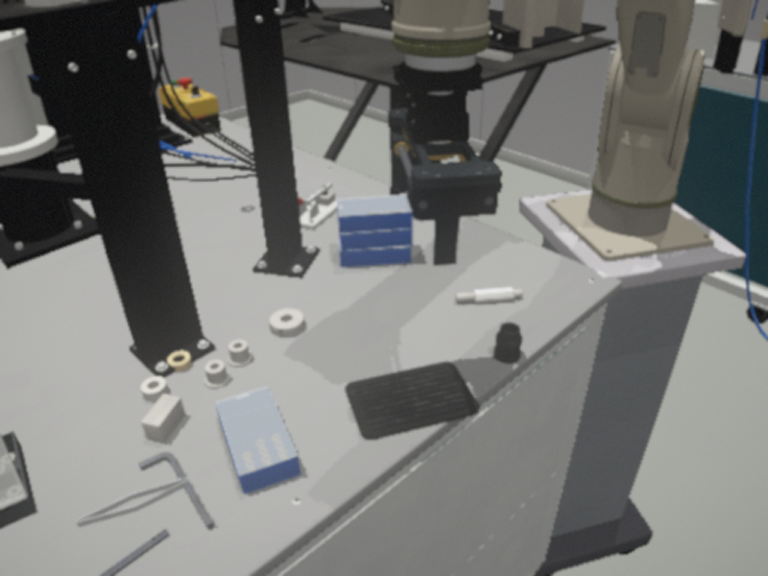

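Run:
```python
from h import *
p=r.camera("wrist");q=r.camera("side");c=r.camera("scene")
crop(p,(205,115,325,255),4.2,"w1m.png");crop(q,(185,140,275,195),8,"d1m.png");crop(c,(220,230,330,305),7,"s1m.png")
L=unproj(p,np.array([(329,225),(355,355),(446,205),(466,345),(335,210),(436,192)])/1.5,.004);print(L.round(4))
for a,b in((0,1),(2,3),(4,5)):
    d=L[b]-L[a];print(np.degrees(np.arctan2(d[1],d[0])))
```

```text
[[0.4648 0.2949 0.004 ]
 [0.5792 0.2995 0.004 ]
 [0.4609 0.3911 0.004 ]
 [0.5823 0.3965 0.004 ]
 [0.4534 0.3016 0.004 ]
 [0.4496 0.3842 0.004 ]]
2.292805667483386
2.524664389194795
92.65123792467939
```

View pics/w1m.png

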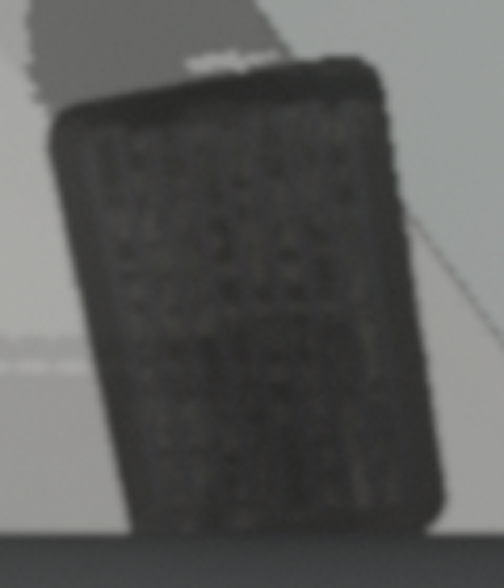

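View pics/d1m.png

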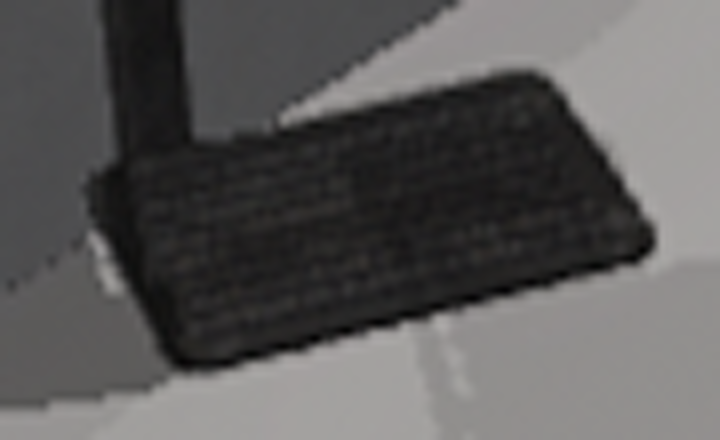

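View pics/s1m.png

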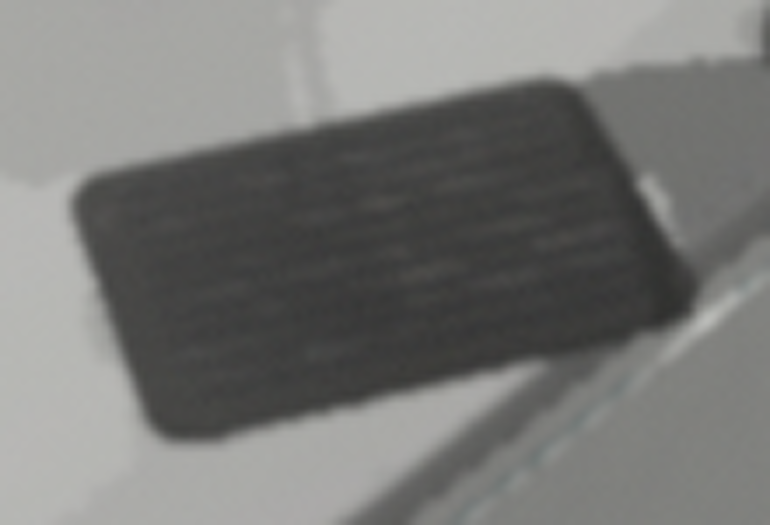

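```bash
cat > matfit.py <<'E'
from h import *
from scipy.optimize import least_squares
f=lambda a,o,s:(np.array(a,float)+.5)/s+np.array(o)-.5
W=r.camera("wrist");S=r.camera("side");C=r.camera("scene")
# edges: long axis u, short axis v(perp ccw). keys: u-,u+,v-,v+
obs={'wrist':(W,(205,115),4.2,{'v-':[(57,170),(130,515)],'v+':[(385,130),(440,480)],'u-':[(80,103),(345,60)]}),
'side':(S,(185,140),8,{'v-':[(230,365),(620,262)],'u+':[(555,90),(645,215)],'u-':[(100,215),(165,345)],'v+':[(300,122),(500,72)]}),
'scene':(C,(220,230),7,{'v-':[(110,175),(520,82)],'u+':[(80,225),(145,405)],'v+':[(230,435),(650,328)],'u-':[(585,95),(680,265)]})}
def res(x,ob):
    out=[];u=np.array([np.cos(x[2]),np.sin(x[2])]);v=np.array([-u[1],u[0]])
    for c,o,s,e in ob:
        for k,pts in e.items():
            P=unproj(c,f(pts,o,s),.003)[:,:2]-x[:2]
            a,h=(u,.075) if k[0]=='u' else (v,.05)
            out+=list(P@a-(h if k[1]=='+' else -h))
    return np.array(out)*1000
for n,ob in [(k,[v]) for k,v in obs.items()]+[('all',list(obs.values()))]:
    z=least_squares(lambda x:res([x[0],x[1],x[2]],ob),[.525,.345,.04],loss='soft_l1');print(n,z.x[:2].round(4),np.degrees(z.x[2]).round(2),res(z.x,ob).round(1))
E
python3 matfit.py
```

```text
wrist [0.526  0.3442] 2.3 [ 0.9  2.1 -2.8 -0.8 -0.3  0.3]
side [0.5243 0.3388] 3.75 [-0.  -0.5 -1.3 -1.   1.6  0.8  0.1  0.4]
scene [0.5255 0.3422] 3.26 [-0.2 -0.6 -0.7 -0.2  0.7  0.1 -0.1  2.3]
all [0.5253 0.3419] 3.04 [ 4.   3.7  0.3  0.8  0.1  1.7 -3.8 -2.8 -2.9 -1.8  0.   0.1 -3.  -1.9
  0.4 -0.5 -0.3 -0.1  1.3  0.3  0.3  2.4]
```

```bash
python3 -m jog '[[0,-2,0,0,0,0,1],[-0.1,-3.5,0,0,0,0,1],[-0.3,-3.5,0,0,0,0,1],[-0.4,-3.5,0,0,0,0,1],[-0.4,-3.5,0,0,0,0,1],[-0.4,-3.5,0,0,0,0,1],[-0.4,-3.5,0,0,0,0,1],[-0.4,-3.5,0,0,0,0,1],[-0.4,-3.5,0,0,0,0,1],[-0.4,-3.5,0,0,0,0,1],[0,-1.6,0,0,0,0,1],[0,0,0,0,0,0,1]]'
python3 - <<'E'
from h import *
p=r.camera("wrist");crop(p,(0,0,512,384),1.5,"w2.png");q=r.camera("side");crop(q,(0,0,512,384),1.5,"d2.png")
print([(d["rect"],d["score"]) for d in r.search_frame(p,"top_tray")]);delta(.487,-.013,.2,82.5)
E
```

```text
time: 4.65
ee_pos: [0.4857, -0.0119, 0.2336]
eef_rot: [0.064, 0.998, 0.0, 0.0]
ft_force: [0.2, 0.4, -0.1]
width: 0.0871
[([221.7, 126.7, 296.8, 244.8], 0.73)]
t 4.8 pos [ 0.486  -0.0097  0.2334] jaw 82.9 w 0.0873 F [ 0.1  0.3 -0.3]  turn [ 0.0004 -0.0002  0.007 ]  shift cm [-0.14 -0.31  3.34]
```

View pics/w2.png

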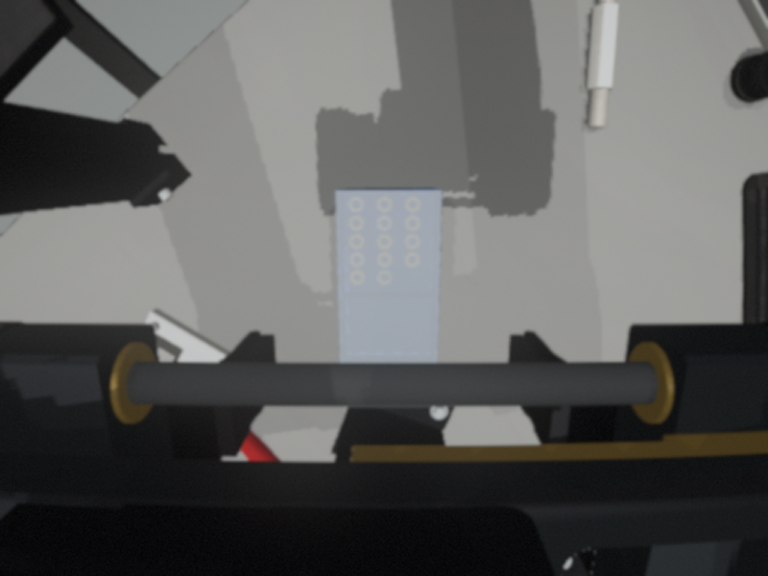

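View pics/d2.png

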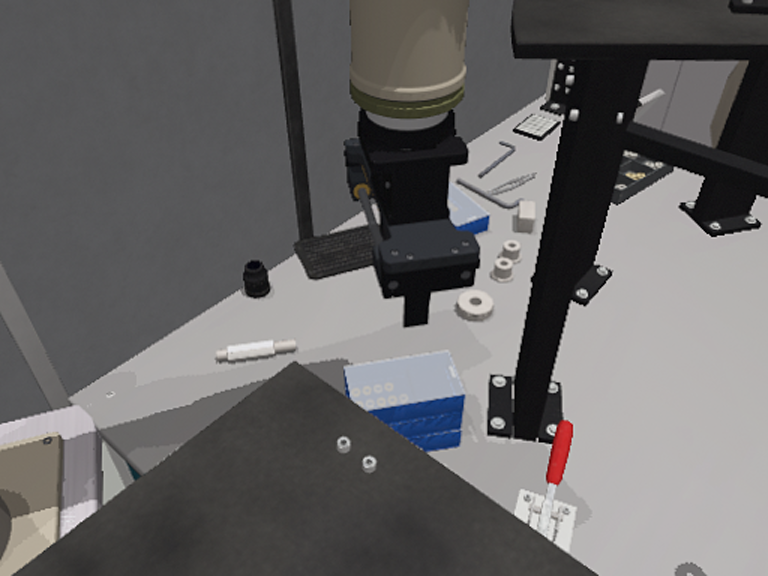

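Run:
```python
from h import *
p=r.camera("wrist");crop(p,(215,115,305,250),4.4,"w2t.png")
L=unproj(p,np.array([(336,192),(340,355),(441,192),(438,355),(340,188.5),(436,188.5),(343,360.5),(436,360.5)])/1.5,.096);print(L.round(4))
e,R,s=pose();print(((L-e)@R*1000).round(1))
T=np.array(p["camera_from_world"]);print("cam in tool",(R.T@(np.linalg.inv(T)[:3,3]-e)).round(4))
```

```text
[[ 0.4256 -0.0348  0.096 ]
 [ 0.5303 -0.0481  0.096 ]
 [ 0.4335  0.0286  0.096 ]
 [ 0.5383  0.0162  0.096 ]
 [ 0.4238 -0.0321  0.096 ]
 [ 0.431   0.0258  0.096 ]
 [ 0.5344 -0.0467  0.096 ]
 [ 0.542   0.0145  0.096 ]]
[[ 56.9 -32.3 137.4]
 [-48.6 -32.6 137.4]
 [ 56.9  31.5 137.5]
 [-48.6  32.2 137.4]
 [ 59.  -29.9 137.4]
 [ 59.   28.4 137.5]
 [-52.5 -30.7 137.4]
 [-52.5  31.  137.4]]
cam in tool [ 0.0653  0.0011 -0.1505]
```

View pics/w2t.png

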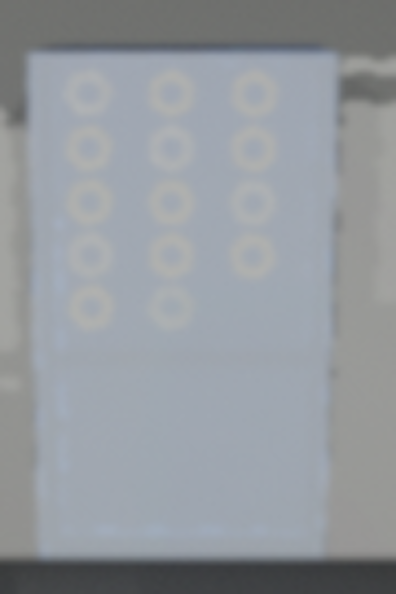

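```bash
python3 -m jog '[[-0.1,0,1,0,0,0,1],[0,0,2.5,0,0,0,1],[0,0,3,0,0,0,1],[0,0,3,0,0,0,1],[0,0,2.5,0,0,0,1],[0,0,1.6,0,0,0,1],[0,0,1.2,0,0,0,1],[0,0,0.5,0,0,0,1],[0,0,0,0,0,0,1]]' 15
python3 - <<'E'
from h import *
delta(.487,-.013,.08,82.9)
q=r.camera("side");crop(q,(170,120,340,310),3,"d3.png");q=r.camera("scene");crop(q,(190,60,330,220),3.5,"s3.png")
E
```

```text
time: 5.98
ee_pos: [0.4872, -0.0113, 0.0807]
eef_rot: [0.063, 0.998, 0.0, 0.0]
ft_force: [0.3, -0.5, 0.0]
width: 0.0869
t 5.97 pos [ 0.4872 -0.0113  0.0807] jaw 82.79 w 0.0869 F [ 0.3 -0.5  0. ]  turn [ 0.0001  0.0002 -0.0019]  shift cm [ 0.   -0.17  0.07]
```

View pics/s3.png

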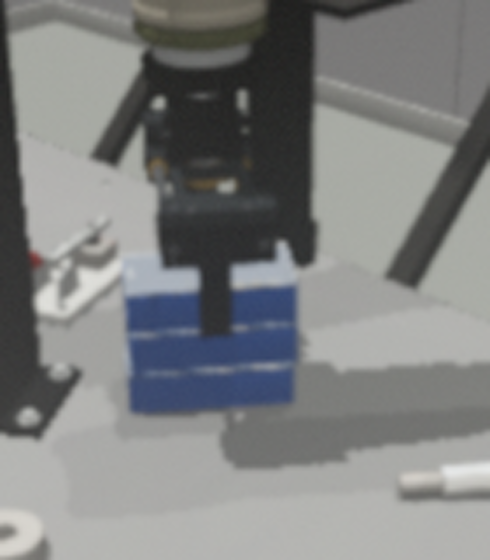

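View pics/d3.png

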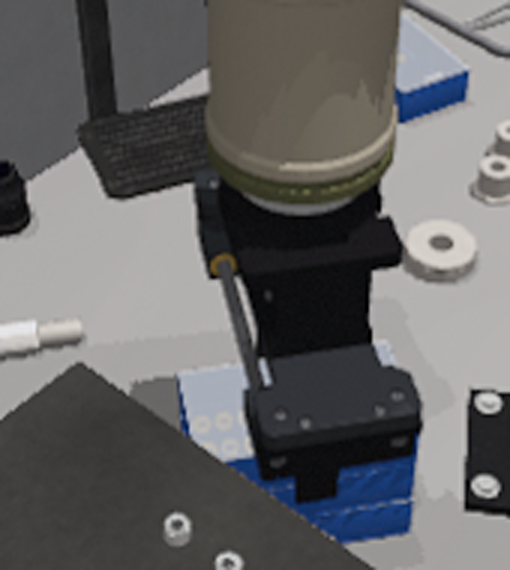

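```bash
python3 -m jog '[[0,0,0,0,0,0,-1],[0,0,0,0,0,0,-1],[0,0,0,0,0,0,-1],[0,0,0,0,0,0,-1],[0,0,0,0,0,0,-1]]' 15
python3 - <<'E'
from h import *
delta(.487,-.013,.08,82.9)
E
```

```text
time: 6.7
ee_pos: [0.4872, -0.0115, 0.0807]
eef_rot: [0.063, 0.998, 0.0, 0.0]
ft_force: [0.3, -1.1, 2.7]
width: 0.0649
t 6.7 pos [ 0.4872 -0.0115  0.0807] jaw 82.78 w 0.0649 F [ 0.3 -1.1  2.7]  turn [ 0.      0.0002 -0.0021]  shift cm [-0.   -0.16  0.07]
```

```bash
python3 -m jog '[[0,0,-0.4,0,0,0,-1],[0,0,-1,0,0,0,-1],[0,0,-1.6,0,0,0,-1],[0,0,-1.6,0,0,0,-1],[0,0,-1,0,0,0,-1],[0,0,-0.4,0,0,0,-1],[0,0,0,0,0,0,-1]]'
python3 - <<'E'
from h import *
delta(.5094,.1635,.1407,82.8)
q=r.camera("scene");crop(q,(190,60,330,220),3.5,"s4.png")
E
```

```text
time: 7.58
ee_pos: [0.487, -0.0113, 0.1406]
eef_rot: [0.063, 0.998, 0.0, 0.0]
ft_force: [-0.2, 0.5, -0.5]
width: 0.0651
t 7.58 pos [ 0.487  -0.0113  0.1406] jaw 82.79 w 0.0651 F [-0.2  0.5 -0.5]  turn [ 0.0002  0.0001 -0.0001]  shift cm [-3.000e-02  1.762e+01 -1.000e-02]
```

View pics/s4.png

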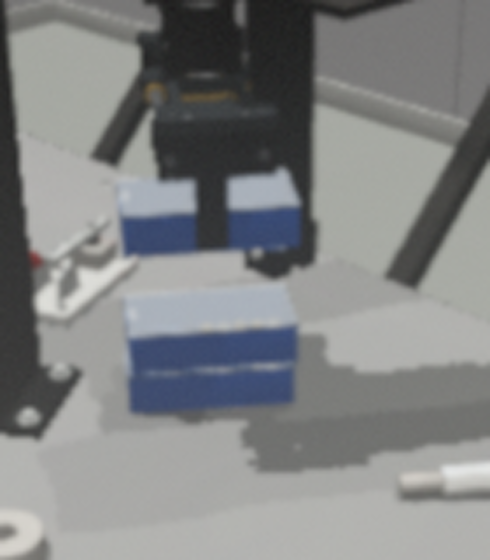

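```bash
python3 - <<'E'
from h import *
p=r.camera("scene");print(unproj(p,np.array([(298,338),(318,335),(475,310)])*.64,0).round(3))
E
python3 -m jog '[[0,0.6,0,0,0,0,-1],[0,1.5,0,0,0,0,-1],[0,2.4,0,0,0,0,-1],[0,2.7,0,0,0,0,-1],[0,2.7,0,0,0,0,-1],[0,2.7,0,0,0,0,-1],[0,2.4,0,0,0,0,-1],[0,1.7,0,0,0,0,-1],[0,0.9,0,0,0,0,-1],[0,0,0.5,0,0,0,-1],[0,0,1.5,0,0,0,-1],[0,0,2.2,0,0,0,-1],[0,0,2.5,0,0,0,-1],[0,0,2.2,0,0,0,-1],[0,0,1.4,0,0,0,-1],[0,0,0.8,0,0,0,-1],[0,0,0.8,0,0,0,-1],[0,0,0.3,0,0,0,-1],[0,0,0,0,0,0,-1]]'
```

```text
[[0.66  0.146 0.   ]
 [0.632 0.147 0.   ]
 [0.397 0.148 0.   ]]
time: 10.05
ee_pos: [0.5093, 0.1634, 0.0187]
eef_rot: [0.063, 0.998, 0.0, 0.0]
ft_force: [-0.1, -0.1, -0.7]
width: 0.0649
```

```bash
python3 -m jog '[[0,0,0.1,0,0,0,-1],[0,0,0.1,0,0,0,-1],[0,0,0,0,0,0,-1]]'
```

```text
time: 10.42
ee_pos: [0.5093, 0.1634, 0.0167]
eef_rot: [0.063, 0.998, 0.0, 0.0]
ft_force: [-0.1, 0.3, -0.7]
width: 0.0649
```

```bash
python3 -m jog '[[0,0,0.05,0,0,0,-1],[0,0,0.05,0,0,0,-1],[0,0,0,0,0,0,-1]]'
```

```text
time: 10.8
ee_pos: [0.5093, 0.1634, 0.0167]
eef_rot: [0.063, 0.998, 0.0, 0.0]
ft_force: [-5.3, -2.0, 15.0]
width: 0.0652
```

```bash
python3 -m jog '[[0,0,-0.08,0,0,0,-1],[0,0,0,0,0,0,0.6],[0,0,0,0,0,0,1],[0,0,0,0,0,0,1],[0,0,0,0,0,0,1]]'
python3 - <<'E'
from h import *
delta(.4872,-.0113,.1387,82.8)
E
```

```text
time: 11.42
ee_pos: [0.5091, 0.1633, 0.0162]
eef_rot: [0.063, 0.998, -0.0, -0.0]
ft_force: [0.5, -0.8, -1.0]
width: 0.0852
t 11.43 pos [0.5091 0.1633 0.0162] jaw 82.79 w 0.0852 F [ 0.5 -0.8 -1. ]  turn [-0.     -0.0001 -0.0001]  shift cm [ -0.02 -17.6  -12.25]
```

```bash
python3 -m jog '[[0,0,-1.5,0,0,0,1],[0,0,-3,0,0,0,1],[0,0,-4,0,0,0,1],[0,0,-3.3,0,0,0,1],[0,-1.5,-2,0,0,0,1],[0,-3,-1.5,0,0,0,1],[0,-3.6,0,0,0,0,1],[0,-4,0,0,0,0,1],[0,-3,0,0,0,0,1],[0,-1.7,0,0,0,0,1],[0,-0.8,0,0,0,0,1],[0,0,0,0,0,0,1]]'
python3 - <<'E'
from h import *
p=r.camera("wrist");crop(p,(0,0,512,384),1.5,"w3.png");q=r.camera("scene");crop(q,(0,0,512,384),1.5,"s5.png");delta(.4872,-.0113,.0487,82.8)
E
```

```text
time: 12.92
ee_pos: [0.4872, -0.0109, 0.1695]
eef_rot: [0.063, 0.998, 0.0, 0.0]
ft_force: [-0.3, 1.1, 0.7]
width: 0.0871
t 13.03 pos [ 0.4872 -0.0102  0.1693] jaw 82.87 w 0.087 F [ 0.3  0.  -0.4]  turn [ 0.0002 -0.0001  0.0013]  shift cm [-0.02 -0.11 12.06]
```

View pics/w3.png

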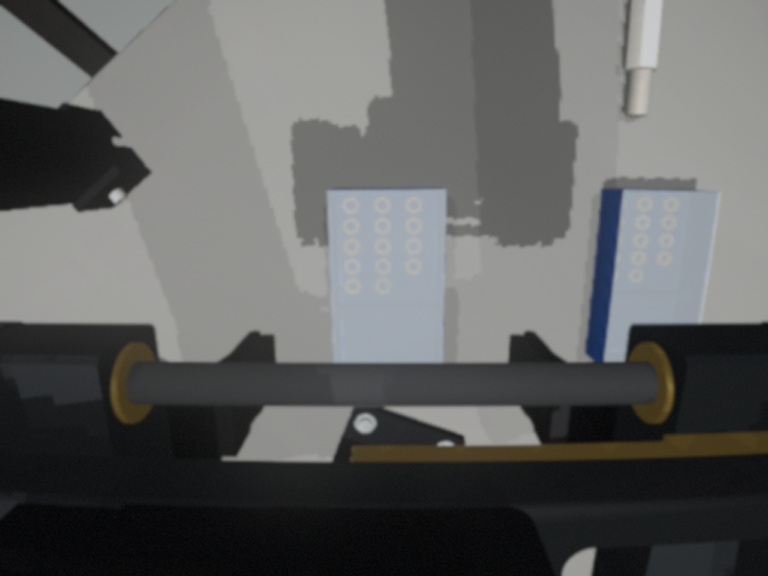

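View pics/s5.png

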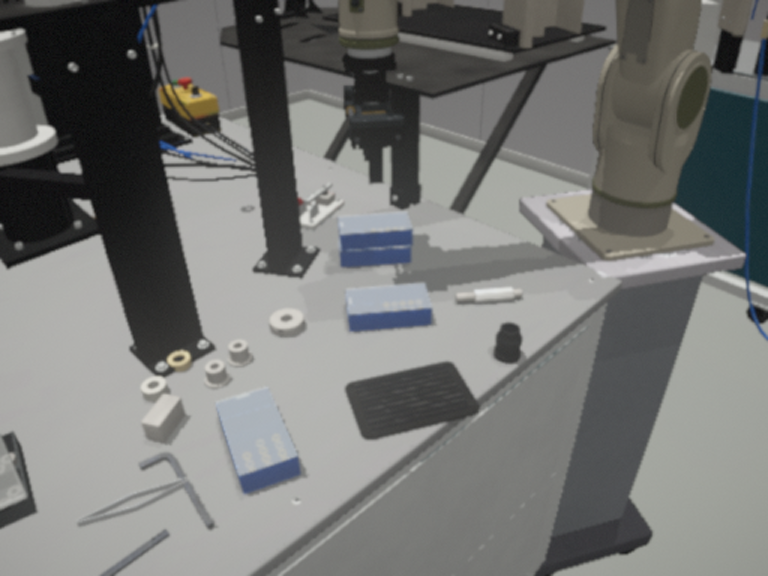

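Run:
```python
from h import *
p=r.camera("wrist");crop(p,(210,115,310,250),4.4,"w3t.png")
L=unproj(p,np.array([(328,191),(332.5,355),(447,191),(443.5,355),(335,188.5),(436,188.5)])/1.5,.064)
e,R,s=pose();print(((L-e)@R*1000).round(1))
```

```text
[[ 58.3 -32.9 105.3]
 [-36.  -33.3 105.3]
 [ 58.3  31.3 105.3]
 [-36.   31.9 105.3]
 [ 59.6 -29.1 105.3]
 [ 59.6  25.3 105.3]]
```

View pics/w3t.png

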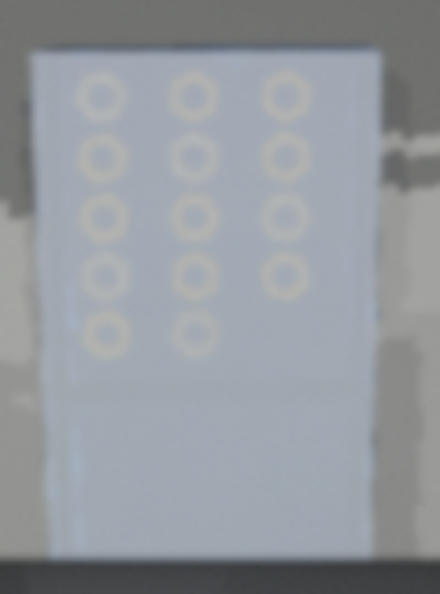

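```bash
python3 -m jog '[[0,-0.1,1,0,0,0,1],[0,0,2,0,0,0,1],[0,0,2.5,0,0,0,1],[0,0,2.5,0,0,0,1],[0,0,2,0,0,0,1],[0,0,1.2,0,0,0,1],[0,0,0.6,0,0,0,1],[0,0,0.26,0,0,0,1],[0,0,0,0,0,0,-1],[0,0,0,0,0,0,-1],[0,0,0,0,0,0,-1],[0,0,0,0,0,0,-1],[0,0,0,0,0,0,-1]]' 15
python3 - <<'E'
from h import *
delta(.4872,-.0113,.0487,82.8)
E
```

```text
time: 14.7
ee_pos: [0.4872, -0.0123, 0.0491]
eef_rot: [0.063, 0.998, 0.0, 0.0]
ft_force: [-1.2, -0.7, 6.0]
width: 0.0647
t 14.7 pos [ 0.4872 -0.0123  0.0491] jaw 82.79 w 0.0647 F [-1.2 -0.7  6. ]  turn [ 0.0003  0.0005 -0.0002]  shift cm [0.01 0.1  0.04]
```

```bash
python3 -m jog '[[0,0,-0.4,0,0,0,-1],[0,0,-1,0,0,0,-1],[0,0,-1.6,0,0,0,-1],[0,0,-1.6,0,0,0,-1],[0,0,-1,0,0,0,-1],[0,0,-0.4,0,0,0,-1],[0,0,0,0,0,0,-1]]'
python3 - <<'E'
from h import *
delta(.5258,.3432,.11,82.8)
q=r.camera("scene");crop(q,(190,60,330,220),3.5,"s6.png")
E
```

```text
time: 15.58
ee_pos: [0.4869, -0.0122, 0.1088]
eef_rot: [0.063, 0.998, 0.0, 0.0]
ft_force: [-0.6, 0.4, -0.5]
width: 0.0651
t 15.57 pos [ 0.4869 -0.0122  0.1088] jaw 82.8 w 0.0651 F [-0.6  0.4 -0.5]  turn [ 0.0002  0.0001 -0.    ]  shift cm [ 0.6  35.75 -0.12]
```

View pics/s6.png

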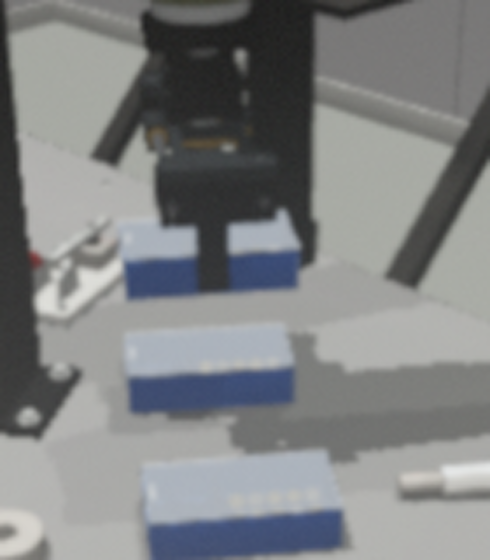

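Only the middle tray came up; the bottom one at (210,365) stayed. I'll carry it to the mat.

```bash
python3 -m jog '[[0,0.6,0,0,0,0,-1],[0,1.5,0,0,0,0,-1],[0,2.4,0,0,0,0,-1],[0.1,3,0,0,0,0,-1],[0.1,3,0,0,0,0,-1],[0.1,3,0,0,0,0,-1],[0.1,3,0,0,0,0,-1],[0.1,3,0,0,0,0,-1],[0.1,3,0,0,0,0,-1],[0,3,0,0,0,0,-1],[0,3,0,0,0,0,-1],[0,2.6,0,0,0,0,-1],[0,2,0,0,0,0,-1],[0,1.5,0,0,0,0,-1],[0,0.8,0,0,0,0,-1],[0,0.35,0,0,0,-0.03,-1],[0,0,0,0,0,-0.06,-1],[0,0,0,0,0,-0.06,-1],[0,0,0,0,0,-0.028,-1],[0,0,0,0,0,0,-1]]'
python3 - <<'E'
from h import *
delta(.5258,.3432,.0221,93)
q=r.camera("side");crop(q,(0,0,512,384),1.5,"d7.png");p=r.camera("wrist");crop(p,(0,0,512,384),1.5,"w7.png")
q=r.camera("scene");crop(q,(0,0,512,384),1.5,"s7.png")
E
```

```text
time: 18.12
ee_pos: [0.526, 0.3427, 0.1088]
eef_rot: [-0.026, 1.0, 0.0, 0.0]
ft_force: [1.1, 0.0, -1.0]
width: 0.065
t 18.12 pos [0.526  0.3427 0.1088] jaw 92.95 w 0.065 F [ 1.1  0.  -1. ]  turn [ 0.0001  0.0001 -0.0009]  shift cm [0.02 0.05 8.67]
```

View pics/w7.png

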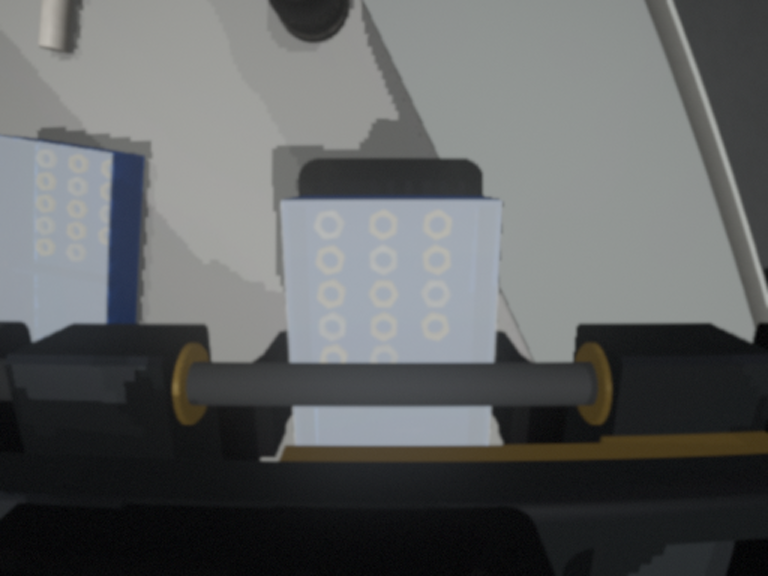

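View pics/s7.png

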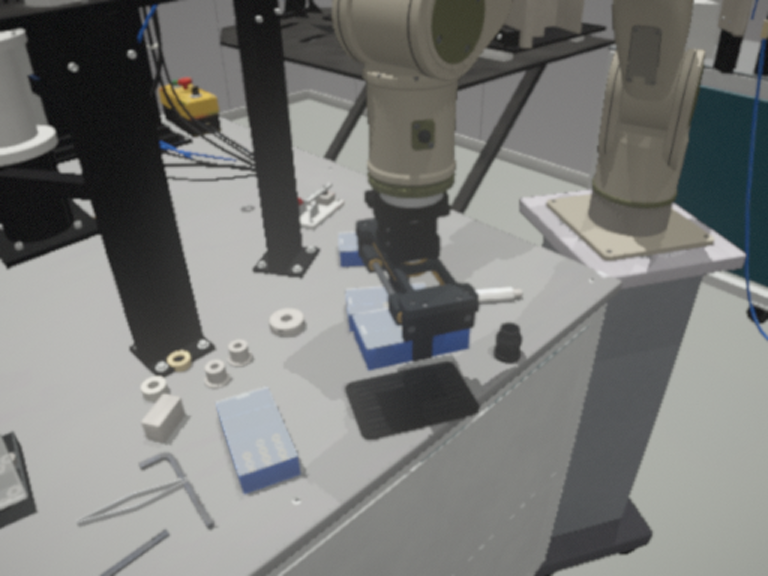

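Run:
```python
from h import *
p=r.camera("wrist");crop(p,(190,95,335,140),5.4,"w7m.png")
e,R,s=pose()
L=unproj(p,np.array([(299,185),(483,185),(325,158.5),(455,158.5)])/1.5,.004);print(((L-e)@R*1000).round(1))
L=unproj(p,np.array([(281,201),(501,201),(291,440),(491.5,440),(300,198),(480,198)])/1.5,.0917+.032);print(((L-e)@R*1000).round(1))
```

```text
[[ 61.4 -48.6 104.8]
 [ 61.4  50.5 104.8]
 [ 75.1 -34.1 104.8]
 [ 75.2  34.9 104.8]]
[[ 58.6 -30.8 -14.9]
 [ 58.6  32.6 -14.9]
 [-18.7 -32.  -14.9]
 [-18.7  34.1 -14.9]
 [ 59.4 -25.2 -14.9]
 [ 59.4  26.5 -14.9]]
```

View pics/w7m.png

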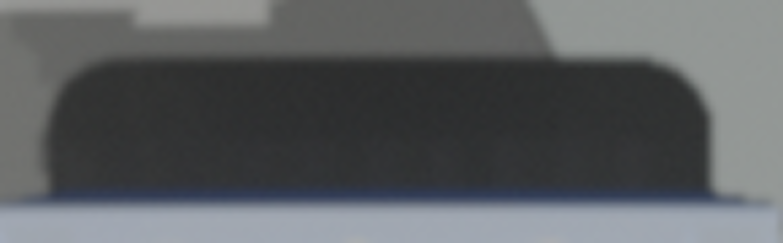

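```bash
python3 -m jog '[[0,0.05,0.5,0,0,0,-1],[0,0,1.3,0,0,0,-1],[0,0,1.9,0,0,0,-1],[0,0,1.9,0,0,0,-1],[0,0,1.4,0,0,0,-1],[0,0,0.8,0,0,0,-1],[0,0,0.5,0,0,0,-1],[0,0,0.25,0,0,0,-1],[0,0,0.1,0,0,0,-1],[0,0,0,0,0,0,-1]]'
```

```text
time: 19.58
ee_pos: [0.5259, 0.3437, 0.0225]
eef_rot: [-0.026, 1.0, 0.0, 0.0]
ft_force: [0.4, 0.6, -0.8]
width: 0.0651
```

```bash
python3 -m jog '[[0,0,0.1,0,0,0,-1],[0,0,0.05,0,0,0,-1],[0,0,0,0,0,0,-1]]'
```

```text
time: 19.95
ee_pos: [0.5259, 0.3437, 0.0211]
eef_rot: [-0.026, 1.0, 0.0, 0.0]
ft_force: [-1.6, -0.1, 4.9]
width: 0.0648
```

Light contact on the mat at 4.9 N. Now I'll release, rise and look.

```bash
python3 -m jog '[[0,0,0,0,0,0,0.6],[0,0,0,0,0,0,1],[0,0,0,0,0,0,1],[0,0,0,0,0,0,1],[0,0,-1.5,0,0,0,1],[0,0,-3,0,0,0,1],[0,0,-4,0,0,0,1],[0,0,-3.5,0,0,0,1],[0,0,-3,0,0,0,1],[0,0,-2,0,0,0,1],[0,0,0,0,0,0,1]]'
python3 - <<'E'
from h import *
delta(.5091,.1633,.1,82.8)
p=r.camera("wrist");crop(p,(0,0,512,384),1.5,"w8.png");crop(p,(205,115,315,250),4.4,"w8m.png")
q=r.camera("scene");crop(q,(200,130,340,300),3.5,"s8.png")
E
```

```text
time: 21.32
ee_pos: [0.5266, 0.3442, 0.1934]
eef_rot: [-0.026, 1.0, 0.001, 0.002]
ft_force: [0.5, -1.0, -1.2]
width: 0.087
t 21.32 pos [0.5266 0.3442 0.1934] jaw 92.99 w 0.087 F [ 0.5 -1.  -1.2]  turn [0.0028 0.0031 0.1778]  shift cm [ -0.53 -18.16   9.34]
```

View pics/w8.png

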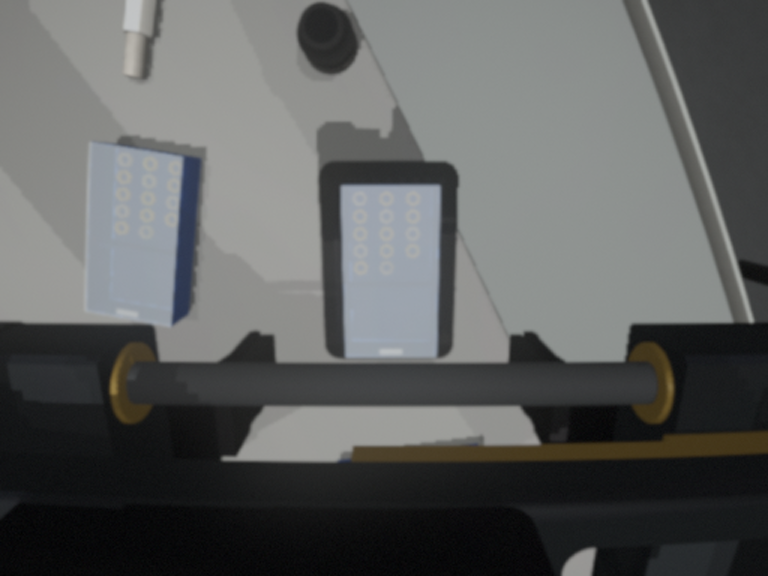

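View pics/s8.png

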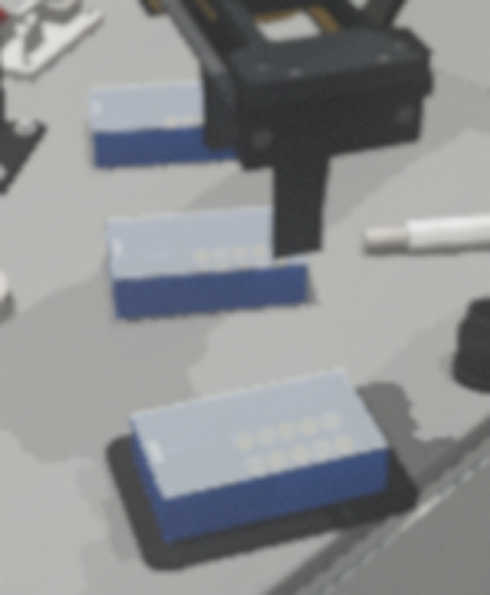

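Run:
```python
from h import *
p=r.camera("wrist");e,R,s=pose()
f=lambda u,z:print(((unproj(p,np.array(u)/1.5,z)-e)@R*1000).round(1)[:,:2].tolist())
f([(320.5,200),(458.5,200),(327,340),(453,340),(390,160.5),(400,358)],.003)
f([(340,190),(442,190),(344.5,350),(438,350),(390,183)],.036)
f([(90,146),(186,157),(84,310),(174,326)],.032)
q=np.array([(90,146),(186,157),(84,310),(174,326)])/1.5;print(unproj(p,q,.032).round(4))
```

```text
[[49.2, -49.3], [49.2, 49.6], [-56.8, -48.0], [-56.7, 49.0], [76.6, 0.5], [-71.5, 8.3]]
[[57.0, -31.6], [57.1, 34.0], [-52.3, -31.2], [-52.2, 34.1], [61.4, 0.6]]
[[87.5, -197.0], [78.9, -132.2], [-24.8, -218.0], [-36.4, -152.5]]
[[0.4482 0.1419 0.032 ]
 [0.4533 0.2072 0.032 ]
 [0.5614 0.1268 0.032 ]
 [0.5695 0.1929 0.032 ]]
```

View pics/w8m.png

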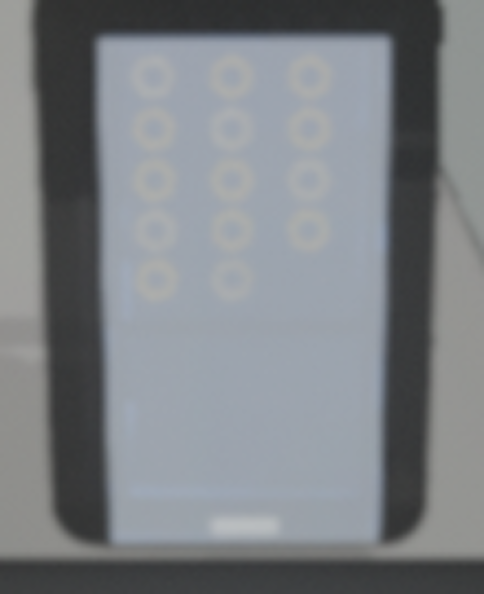

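```bash
python3 -m jog '[[0,0,0,0,0,0.09,1],[0,0,0,0,0,0.088,1],[0,-1.5,0,0,0,0,1],[-0.1,-3,0,0,0,0,1],[-0.1,-3.6,0,0,0,0,1],[-0.1,-3.6,0,0,0,0,1],[-0.1,-3,0,0,0,0,1],[-0.1,-2,0,0,0,0,1],[0,-1.4,0,0,0,0,1],[0,0,1,0,0,0,1],[0,0,2,0,0,0,1],[0,0,2,0,0,0,1],[0,0,0,0,0,0,1],[0,0,0,0,0,0,1]]'
python3 - <<'E'
from h import *
delta(.5091,.1633,.0167,82.79);p=r.camera("wrist");crop(p,(210,110,320,250),4.2,"w9.png")
E
```

```text
time: 23.22
ee_pos: [0.5082, 0.1641, 0.1411]
eef_rot: [0.062, 0.998, 0.0, 0.0]
ft_force: [-0.1, -0.2, 0.6]
width: 0.0871
t 23.23 pos [0.5082 0.1641 0.1411] jaw 82.85 w 0.0871 F [-0.1 -0.2  0.6]  turn [0.0003 0.0003 0.0011]  shift cm [-0.1  -0.07 12.44]
```

View pics/w9.png

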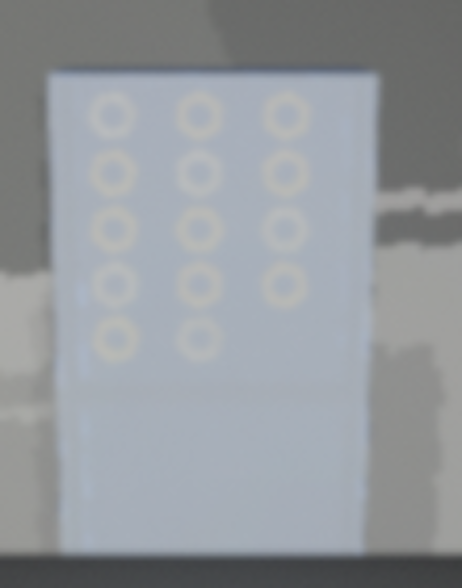

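```bash
python3 -m jog '[[-0.1,-0.1,1,0,0,0,1],[0,0,2,0,0,0,1],[0,0,2.5,0,0,0,1],[0,0,2.5,0,0,0,1],[0,0,2,0,0,0,1],[0,0,1.3,0,0,0,1],[0,0,0.7,0,0,0,1],[0,0,0.35,0,0,0,1],[0,0,0,0,0,0,-1],[0,0,0,0,0,0,-1],[0,0,0,0,0,0,-1],[0,0,0,0,0,0,-1],[0,0,0,0,0,0,-1]]' 15
python3 - <<'E'
from h import *
delta(.4872,-.0120,.0807,82.79)
E
```

```text
time: 24.9
ee_pos: [0.5092, 0.1625, 0.0176]
eef_rot: [0.063, 0.998, 0.0, 0.0]
ft_force: [-1.0, -0.2, 4.3]
width: 0.0648
t 24.9 pos [0.5092 0.1625 0.0176] jaw 82.79 w 0.0648 F [-1.  -0.2  4.3]  turn [ 0.0006  0.0005 -0.    ]  shift cm [-1.000e-02 -1.759e+01 -6.310e+00]
```

```bash
python3 -m jog '[[0,0,-0.4,0,0,0,-1],[0,0,-1,0,0,0,-1],[0,0,-1.8,0,0,0,-1],[0,0,-2.4,0,0,0,-1],[0,0,-2,0,0,0,-1],[0,0,-1.2,0,0,0,-1],[0,0,-0.6,0,0,0,-1],[0,0,0,0,0,0,-1]]'
python3 - <<'E'
from h import *
delta(.4872,-.0120,.0807,82.79);p=r.camera("wrist");crop(p,(0,0,512,384),1.5,"w10.png");q=r.camera("scene");crop(q,(200,110,340,280),3.5,"s10.png")
P=boxpts(.4872,-.0120,np.radians(-7.2),.032,.12,.065)
print((proj(p,P)*1.5).round(1).tolist(),((proj(q,P)-[200,110])*3.5).round(1).tolist())
E
```

```text
time: 25.9
ee_pos: [0.5089, 0.1623, 0.1113]
eef_rot: [0.063, 0.998, 0.0, 0.0]
ft_force: [0.5, -0.1, -1.8]
width: 0.0649
t 25.9 pos [0.5089 0.1623 0.1113] jaw 82.79 w 0.0649 F [ 0.5 -0.1 -1.8]  turn [0.0002 0.0001 0.0001]  shift cm [ -0.03 -17.57   3.06]
[[-15.2, 195.7], [26.7, 408.4], [133.3, 411.4], [101.5, 192.4]] [[250.6, 145.4], [91.5, 157.1], [96.4, 200.7], [264.1, 187.9]]
```

View pics/w10.png

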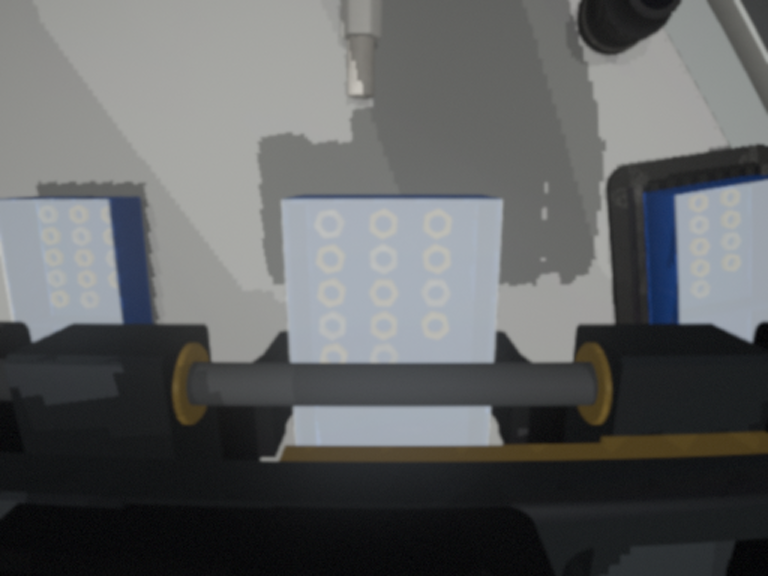

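View pics/s10.png

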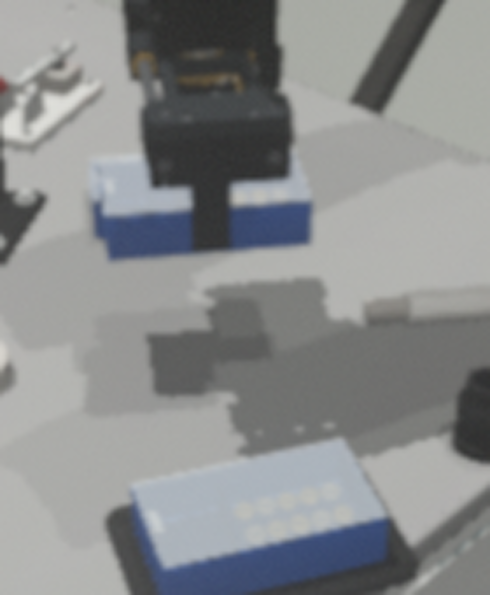

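Run:
```python
import cv2
a=cv2.imread("pics/s4.png")[270:430,100:330];b=cv2.imread("pics/s6.png")[310:430,100:330]
cv2.imwrite("pics/c4.png",cv2.resize(a,None,fx=3,fy=3,interpolation=cv2.INTER_CUBIC));cv2.imwrite("pics/c6.png",cv2.resize(b,None,fx=3,fy=3,interpolation=cv2.INTER_CUBIC))
```

```text
(no output)
```

View pics/c4.png

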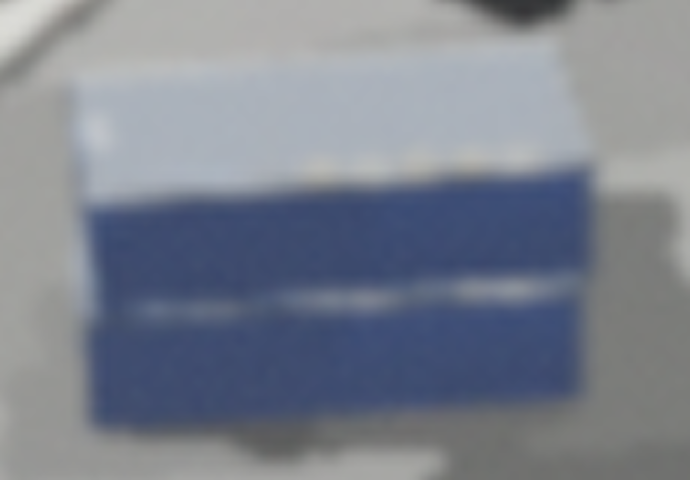

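View pics/c6.png

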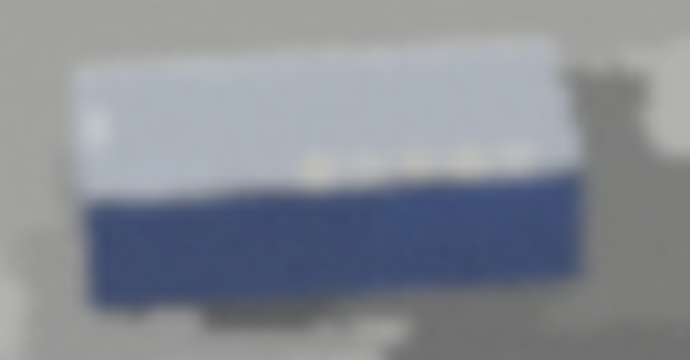

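Run:
```python
from h import *
p=r.camera("scene")
def g(pts,oy,z):
    P=(np.array(pts,float)+1)/3-.33+np.array([100,oy]);uv=(P+.5)/3.5-.5+np.array([190,60])
    L=unproj(p,uv,z);u=L[1]-L[0];print(z,L[:,:2].round(4).tolist(),"c",L[:,:2].mean(0).round(4),np.degrees(np.arctan2(u[1],u[0]))-180)
# near-left, near-right, far-right, far-left
g([(88,207),(594,166),(558,42),(76,82)],270,.064)
g([(88,203),(582,172),(557,40),(74,68)],310,.032)
q=r.camera("wrist");e,R,s=pose()
print(((unproj(q,np.array([(2,199),(108,199),(120,322)])/1.5,.032)-e)@R*1000).round(1), ((unproj(q,np.array([(300,198)])/1.5,.0937+.032)-e)@R*1000).round(1))
```

```text
0.064 [[0.5517, 0.0152], [0.4338, 0.0283], [0.4244, -0.0361], [0.5431, -0.048]] c [ 0.4883 -0.0101] -6.351015072016509
0.032 [[0.5533, 0.0131], [0.4374, 0.0309], [0.4252, -0.0343], [0.5447, -0.0534]] c [ 0.4901 -0.0109] -8.73855946596089
[[  57.8 -198.    78.8]
 [  56.5 -139.8   78.7]
 [  -7.6 -142.3   78.7]] [[ 59.7 -25.1 -15. ]]
```

```bash
python3 -m jog '[[-0.4,0,-1,0,0,0,-1],[-0.8,0,-2,0,0,0,-1],[-0.8,0,-2.4,0,0,0,-1],[-0.6,0,-1.7,0,0,0,-1],[-0.4,0,-0.9,0,0,0,-1],[0,0,0,0,0,0,-1],[0,0,0,0,0,0,-1]]'
python3 - <<'E'
from h import *
delta(.4872,-.0120,.0807,82.79);p=r.camera("wrist");crop(p,(0,0,512,384),1.5,"w11.png");crop(p,(0,110,120,250),4.2,"w11c.png");q=r.camera("scene");crop(q,(200,110,300,190),7.5,"s11.png")
q=r.camera("side");crop(q,(210,210,330,310),6,"d11.png")
E
```

```text
time: 26.98
ee_pos: [0.5381, 0.1585, 0.1904]
eef_rot: [0.063, 0.998, -0.0, -0.001]
ft_force: [0.4, 0.1, -0.8]
width: 0.0649
t 26.98 pos [0.5381 0.1585 0.1904] jaw 82.8 w 0.0649 F [ 0.4  0.1 -0.8]  turn [-0.0006 -0.0012  0.0002]  shift cm [  2.91 -17.55  10.97]
```

View pics/w11c.png

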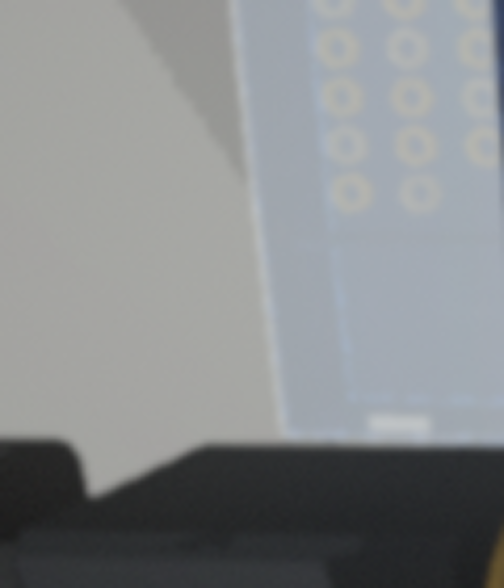

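View pics/s11.png

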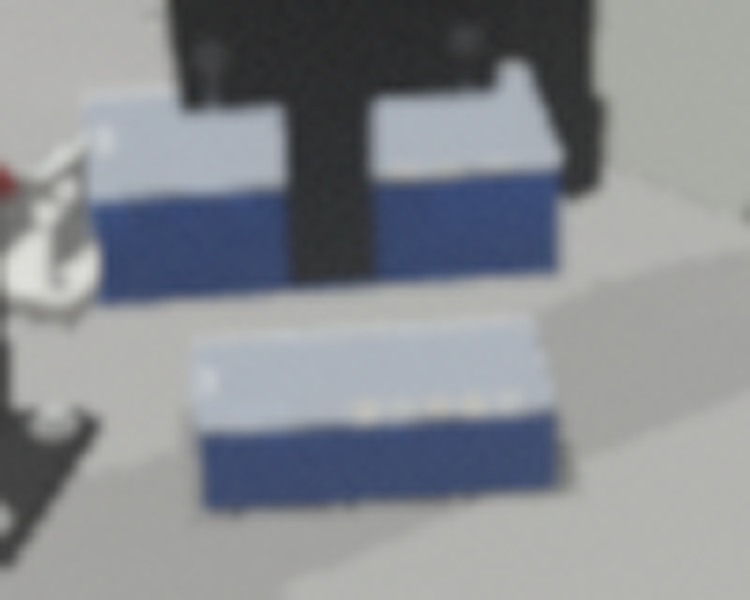

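View pics/d11.png

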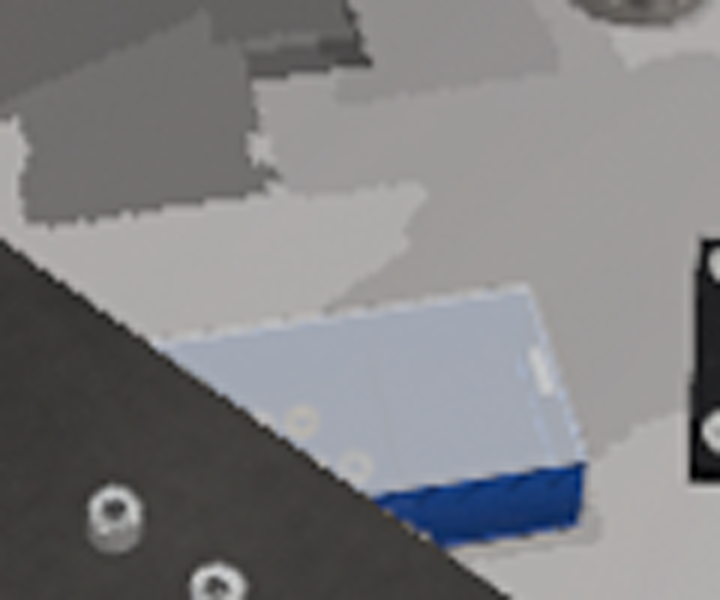

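Run:
```python
from h import *
p=r.camera("wrist");crop(p,(20,60,150,230),3.5,"w11d.png")
```

```text
(no output)
```

View pics/w11d.png

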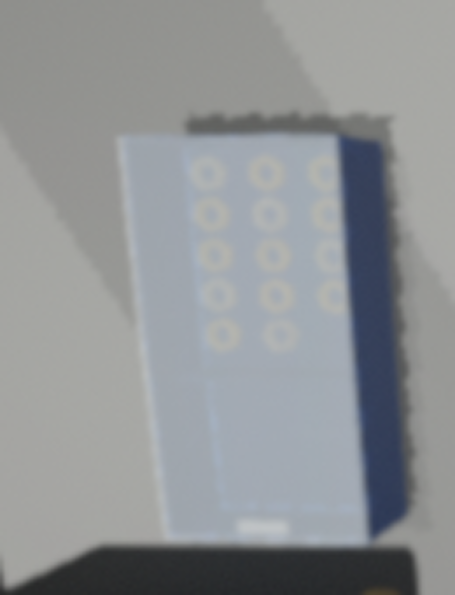

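Run:
```python
from h import *
f=lambda a,o,s:(np.array(a,float)+.5)/s+np.array(o)-.5
W=r.camera("wrist");S=r.camera("side");C=r.camera("scene")
def show(n,L):
    print(n,L[:,:2].round(4).tolist(),"c",L[:,:2].mean(0).round(4))
    a=[np.degrees(np.arctan2(*(L[i]-L[j])[1::-1])) for i,j in((1,0),(2,3),(3,0),(2,1))];print("   long",np.round(a[:2],2),"short",np.round(np.array(a[2:])-90,2),"len",[round(1000*np.linalg.norm(L[i]-L[j]),1) for i,j in((1,0),(2,3),(3,0),(2,1))])
# order: nearbase y-, far y-, far y+, nearbase y+
show("wrist bottom",unproj(W,f([(119,136),(165,541),(368,544),(341,137)],(20,60),3.5),.032))
show("scene bottom",unproj(C,f([(537,318),(193,341),(203,432),(556,412)],(200,110),7.5),.032))
# scene held
show("scene held",unproj(C,f([(522,62),(85,97),(92,203),(562,165)],(200,110),7.5),.2048))
L=unproj(S,f([(375,497),(586,463),(528,287),(175,342)],(210,210),6),.032)
print("side",L[:,:2].round(4).tolist(),[np.degrees(np.arctan2(*(L[i]-L[j])[1::-1])).round(2) for i,j in((1,0),(2,3),(2,1))])
```

```text
wrist bottom [[0.4261, -0.0333], [0.5446, -0.0514], [0.5533, 0.0126], [0.4362, 0.0313]] c [ 0.4901 -0.0102]
   long [-8.69 -9.1 ] short [-8.92 -7.73] len [np.float64(119.9), np.float64(118.6), np.float64(65.4), np.float64(64.5)]
scene bottom [[0.4253, -0.0347], [0.5449, -0.0516], [0.5528, 0.0113], [0.4371, 0.0305]] c [ 0.49   -0.0111]
   long [-8.01 -9.43] short [-10.22  -7.19] len [np.float64(120.7), np.float64(117.3), np.float64(66.3), np.float64(63.4)]
scene held [[0.4767, 0.1332], [0.5947, 0.1222], [0.6024, 0.1868], [0.4843, 0.1987]] c [0.5395 0.1602]
   long [-5.36 -5.75] short [-6.63 -6.88] len [np.float64(118.5), np.float64(118.7), np.float64(65.9), np.float64(65.1)]
side [[0.4819, -0.0475], [0.5416, -0.0562], [0.5514, 0.0077], [0.4459, 0.0226]] [np.float64(-8.33), np.float64(-8.05), np.float64(81.23)]
```

Run:
```python
from h import *
delta(.4887,-.0126,.0800,81.3)
```

```text
t 27.32 pos [0.5386 0.1586 0.1911] jaw 82.8 w 0.0648 F [ 0.5 -0.6 -0.7]  turn [-0.0001 -0.0002  0.0262]  shift cm [  2.34 -17.67  11.11]
```

```bash
python3 -m jog '[[0,0,0,0,0,0.026,-1],[0,-0.6,0,0,0,0,-1],[0.2,-1.5,0,0,0,0,-1],[0.3,-2.4,0,0,0,0,-1],[0.4,-2.7,0,0,0,0,-1],[0.4,-2.7,0,0,0,0,-1],[0.4,-2.7,0,0,0,0,-1],[0.3,-2.3,0,0,0,0,-1],[0.24,-1.6,0,0,0,0,-1],[0.1,-0.8,0,0,0,0,-1],[0,-0.37,0,0,0,0,-1],[0,0,1,0,0,0,-1],[0,0,2,0,0,0,-1],[0,0,2.4,0,0,0,-1],[0,0,2.4,0,0,0,-1],[0,0,1.8,0,0,0,-1],[0,0,1,0,0,0,-1],[0,0,0.5,0,0,0,-1],[0,0,0,0,0,0,-1],[0,0,0,0,0,0,-1]]'
python3 - <<'E'
from h import *
delta(.4887,-.0126,.0496,81.3)
q=r.camera("scene");crop(q,(200,110,300,190),7.5,"s12.png");q=r.camera("side");crop(q,(210,210,330,310),6,"d12.png")
E
```

```text
time: 29.82
ee_pos: [0.4892, -0.0125, 0.0808]
eef_rot: [0.076, 0.997, 0.0, 0.0]
ft_force: [-0.3, -0.4, -1.8]
width: 0.0653
t 29.82 pos [ 0.4892 -0.0125  0.0808] jaw 81.31 w 0.0653 F [-0.3 -0.4 -1.8]  turn [0.0005 0.0009 0.0001]  shift cm [ 0.05 -0.02  3.12]
```

View pics/s12.png

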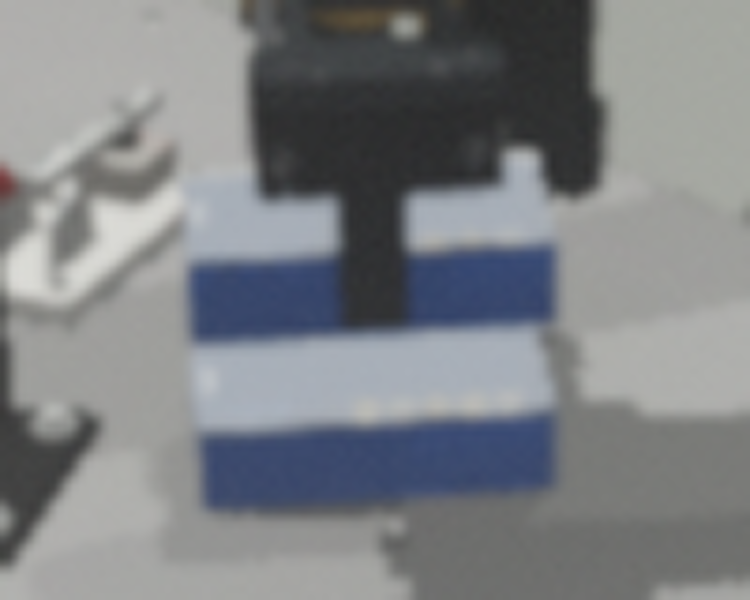

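View pics/d12.png

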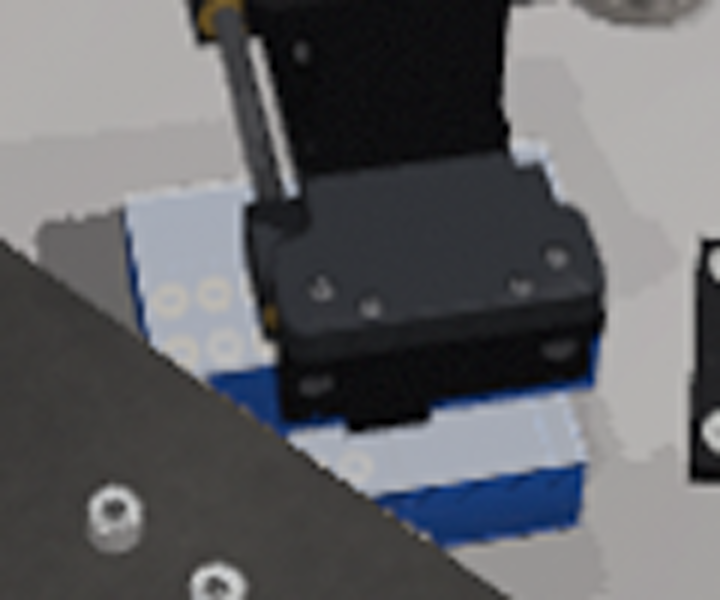

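Run:
```python
from h import *
f=lambda a,o,s:(np.array(a,float)+.5)/s+np.array(o)-.5
S=r.camera("side");C=r.camera("scene")
for n,p,z in(("held",[(554,246),(190,265),(186,182),(541,150)],.0952),("heldbot",[(554,322),(196,341)],.0632),("bot",[(555,412),(203,432),(193,341),(537,318)],.032),("botbot",[(553,488),(207,509)],0)):
    L=unproj(C,f(p,(200,110),7.5),z)[:,:2];print(n,L.round(4).tolist(),np.degrees(np.arctan2(*(L[1]-L[0])[::-1])).round(2))
print("side held/bot y- line", [unproj(S,f(p,(210,210),6),z)[:,:2].round(4).tolist() for p,z in(([(207,378),(598,332),(548,150),(125,198)],.0952),([(375,497),(586,463),(528,287)],.032))])
```

```text
held [[0.4388, 0.0334], [0.5537, 0.0139], [0.5443, -0.0466], [0.4232, -0.0372]] -9.61
heldbot [[0.4365, 0.0255], [0.5523, 0.0058]] -9.66
bot [[0.4374, 0.0304], [0.5528, 0.0113], [0.5449, -0.0516], [0.4253, -0.0347]] -9.41
botbot [[0.4369, 0.0265], [0.5528, 0.0079]] -9.14
side held/bot y- line [[[0.4367, -0.0411], [0.5381, -0.0605], [0.5518, 0.0036], [0.4344, 0.0256]], [[0.4819, -0.0475], [0.5416, -0.0562], [0.5514, 0.0077]]]
```

```bash
python3 -m jog '[[0,0.05,0.4,0,0,0,-1],[0,0,0.9,0,0,0,-1],[0,0,0.9,0,0,0,-1],[0,0,0.5,0,0,0,-1],[0,0,0.2,0,0,0,-1],[0,0,0.1,0,0,0,-1],[0,0,0.1,0,0,0,-1],[0,0,0,0,0,0,-1]]'
python3 - <<'E'
from h import *
delta(.4887,-.0120,.0496,81.3)
q=r.camera("scene");crop(q,(200,110,300,190),7.5,"s13.png")
E
```

```text
time: 31.02
ee_pos: [0.4891, -0.012, 0.0496]
eef_rot: [0.076, 0.997, 0.0, 0.0]
ft_force: [-1.8, 0.9, 4.2]
width: 0.0649
t 31.02 pos [ 0.4891 -0.012   0.0496] jaw 81.3 w 0.0649 F [-1.8  0.9  4.2]  turn [0.0004 0.0003 0.    ]  shift cm [ 0.04 -0.    0.  ]
```

View pics/s13.png

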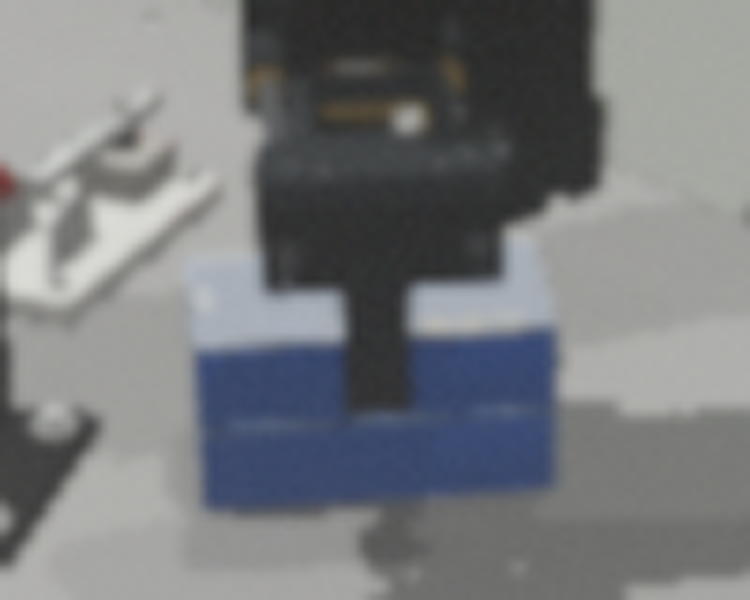

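```bash
python3 -m jog '[[0,0,0,0,0,0,0.6],[0,0,0,0,0,0,1],[0,0,0,0,0,0,1],[0,0,0,0,0,0,1],[0,0,-1.5,0,0,0,1],[0,0,-3,0,0,0,1],[0,0,-4,0,0,0,1],[0,0,-3.5,0,0,0,1],[0,0,-2,0,0,0,1],[0,0,-1,0,0,0,1],[0,0,0,0,0,0,1],[0,0,0,0,0,0,1]]'
python3 - <<'E'
from h import *
delta(.4891,-.0120,.0496,81.3)
q=r.camera("scene");crop(q,(200,110,300,190),7.5,"s14.png");q=r.camera("side");crop(q,(210,210,330,310),6,"d14.png");q=r.camera("wrist");crop(q,(210,110,310,250),4.2,"w14.png")
E
```

```text
time: 32.58
ee_pos: [0.4884, -0.0121, 0.1984]
eef_rot: [0.076, 0.997, -0.0, -0.001]
ft_force: [0.1, -1.2, 0.4]
width: 0.0872
t 32.58 pos [ 0.4884 -0.0121  0.1984] jaw 81.3 w 0.0872 F [ 0.1 -1.2  0.4]  turn [-0.0004 -0.0012  0.    ]  shift cm [-0.06  0.02 14.88]
```

View pics/s14.png

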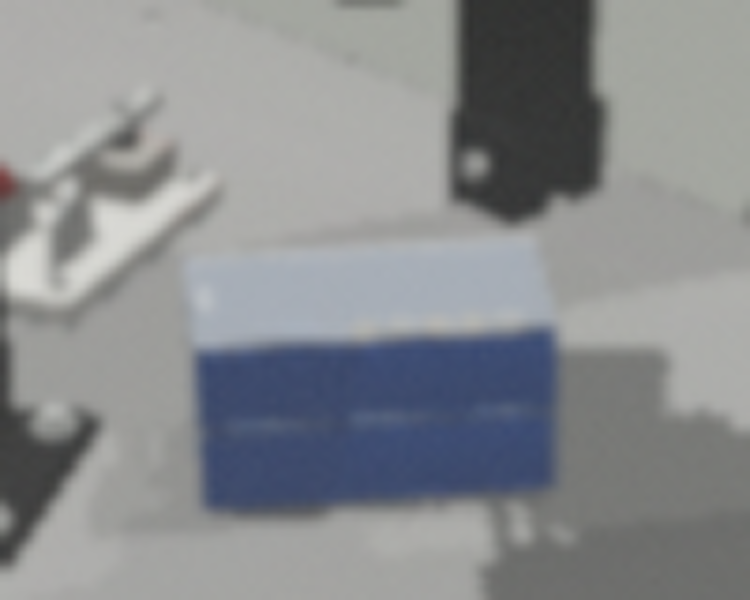

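View pics/d14.png

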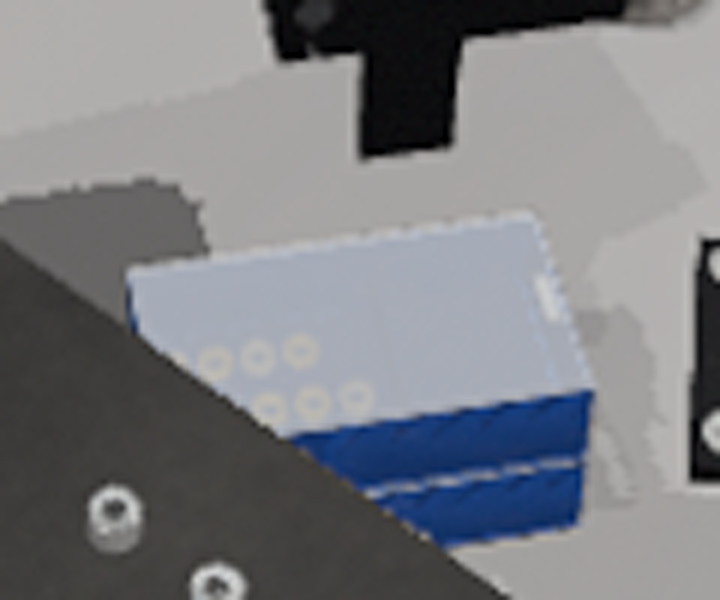

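View pics/w14.png

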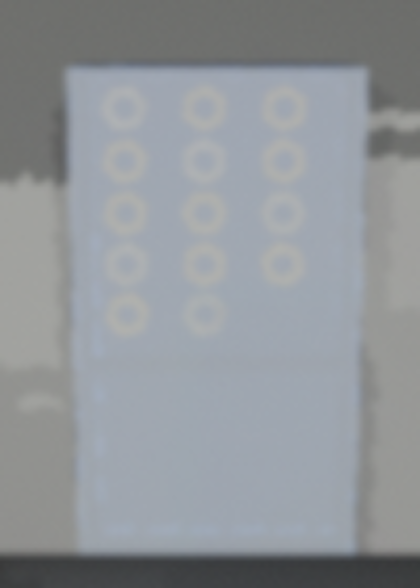

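Run:
```python
from h import *
f=lambda a,o,s:(np.array(a,float)+.5)/s+np.array(o)-.5
S=r.camera("side");C=r.camera("scene")
for p,z in(((592,390),.064),((586,463),.032),((578,525),0)):print("side",z,unproj(S,f([p],(210,210),6),z)[0].round(4))
for a,b,z in(((197,351),(555,329),.064),((203,432),(556,412),.032),((207,509),(553,488),0)):print("scene",z,unproj(C,f([a,b],(200,110),7.5),z)[:,:2].round(4).tolist())
for n in("scene","side"):
    p=C if n=="scene" else S
    for t in("top_tray","middle_tray","bottom_tray","bench_mat"):print(n,t,[(d["rect"],round(d["score"],2)) for d in r.search_frame(p,t)][:2])
```

```text
side 0.064 [ 0.5411 -0.0557  0.064 ]
side 0.032 [ 0.5416 -0.0562  0.032 ]
side 0 [ 0.5424 -0.0543  0.    ]
scene 0.064 [[0.5534, 0.014], [0.4379, 0.0317]]
scene 0.032 [[0.5528, 0.0113], [0.4371, 0.0305]]
scene 0 [[0.5528, 0.0079], [0.4369, 0.0265]]
scene top_tray [([227.1, 139.0, 275.5, 165.0], 0.56)]
scene middle_tray [([239.7, 238.9, 310.4, 284.4], 0.93)]
scene bottom_tray [([229.8, 163.3, 276.1, 178.9], 0.66)]
scene bench_mat [([230.4, 253.1, 320.5, 296.1], 0.64)]
side top_tray [([228.8, 244.4, 308.9, 289.6], 0.68)]
side middle_tray [([201.2, 146.9, 247.1, 176.5], 0.89)]
side bottom_tray [([270.5, 288.9, 309.3, 301.6], 0.89)]
side bench_mat [([197.8, 159.9, 246.4, 185.7], 0.84)]
```

Run:
```python
from h import *
q=r.camera("scene");crop(q,(0,0,512,384),1.5,"s15.png");print(r.close_job())
```

```text
the job is handed in; nothing more can be done
None
```

View pics/s15.png

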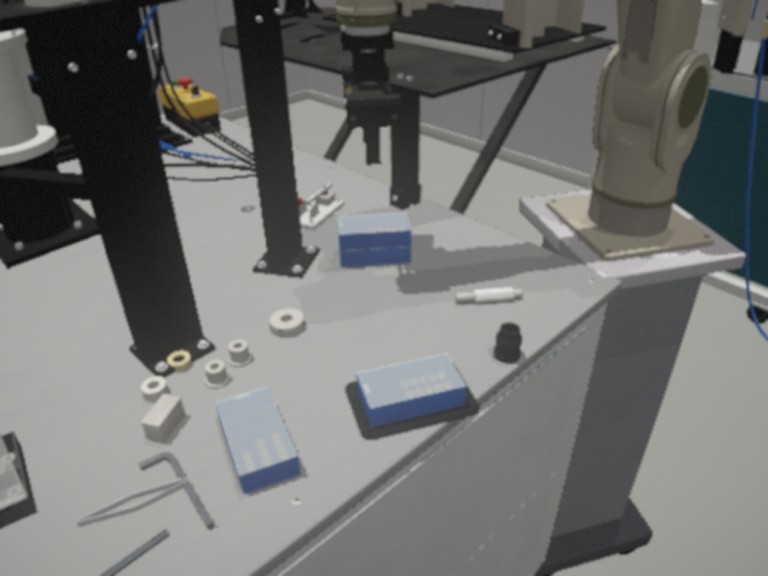

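The middle tray is on the mat, lengthwise, and the top tray is back on the bottom tray. I handed the job in at about 33 s with the gripper open and clear above the stack.

**What I did:** I set the top tray down on the free worktop between stack and mat, moved the middle tray to the mat, then put the top tray back. The gripper stayed pointing straight down throughout, so the trays stayed level. The highest force reading was about 15 N, in one slightly too deep push when I set the top tray on the worktop. All other readings at the end of moves were about 6 N or less.

**Last checks:**
- **Middle tray:** it is centred on the mat to about 1 mm in both directions, and parallel to it within what I could measure.
- **Top tray:** its edges line up with the bottom tray's to about 1 mm in the scene and side views.
- **Bottom tray:** it did not visibly move.

**Where things disagreed:** the three cameras differed by a few mm in y (left–right), the side camera most. I corrected for this using the known gripper positions. The bottom tray was turned about 1.5° from the trays above it, so I turned the top tray to match it when putting it back. That angle is an estimate; readings ranged from about 1° to 2°.

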